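# Lap two bevelled slats down a diffuser panel

## Task

Clear the heavy iron back plate out of the lane by sliding it forward down the sloping panel so it tips right into the bin at the foot, not left leaning on the panel. Then slide the plain bevelled slat down the slope until its thick lower edge lies square on the lower pair of gauge blades' line, and after it slide the slotted slat down so it laps on top of the plain one with its thick lower edge on the upper pair's line, both slats centred between the blades. Leave the dome, the grommets and the driver where they stand.

Things in the scene. Friction and masses are not known exactly. Their poses are not given: they have to be found in the camera images.
- stand: Fixed grey laminate stand, moved and turned (yaw to 0.12 rad) each time. Origin on the bench under the middle of the nosing, the front edge of its level deck; x down the slope, away from the robot; y left; z up. Deck 104 mm high, x -166 to 0, |y| up to 430 mm. From the nosing, without a step, a flat panel 220 mm wide falls at 18 degrees for 190 mm.
- nosing (a point): Middle of the nosing, top of the deck. Lips 6 mm thick stand 12 mm above the deck along its front edge at |y| = 87 to 430 mm, leaving a gate 174 mm wide before the panel.
- line1 (a point): Middle of the lower exposure line, on the panel, 132 mm down the slope, x = 125.5 mm from the nosing. Dark upright blades (3 mm thick in x) at both ends, |y| = 92 to 108 mm, reach about 27 mm above the panel. The middle of the plain slat's lower edge (underside) belongs here. Stand axes.
- line2 (a point): Middle of the upper exposure line, between the upper pair of like blades, x = 74 mm from the nosing, 74 mm down the slope and 11 mm off the panel: about where the slotted slat's lower edge rests on the plain one. The middle of that edge (underside) belongs here. Stand axes.
- foot (a point): Middle of the panel's lower end, on its surface, 181 mm in front of the nosing and 45 mm above the bench. A darker fixed wooden sill slat, flush with the panel, covers the lower 128 mm of the slope.
- bin (a point): Centre of the inner floor (5 mm above the bench) of the open grey bin fixed under and beyond the panel's foot: outside 154 mm along x, 240 mm wide, far and side walls 50 mm high, near wall 28 mm high beneath the foot. Stand axes.
- plain_slat: Loose pale wood bevelled slat, no opening: 150 mm long (y), 100 mm wide (x), 6 mm thick at its upper edge (x = -50), 14 mm at its lower edge (x = +50), 0.11 kg. Origin: middle of the flat underside. Starts flat on the left or right wing of the deck, thick edge to the front within 0.25 rad. Friction holds it on the slope; it moves only while pushed.
- plain_slat_butt (a point): Middle of the plain slat's thick lower edge, at the underside.
- plain_slat_head (a point): Middle of the plain slat's thin upper edge, at the underside.
- slot_slat: Like the plain slat, but with a through slot 64 mm long (y) by 24 mm wide (x = 12 to 36 mm) near its thick edge. Starts on the other wing. In its final place its upper part still reaches some 25 mm back over the deck. Pushed off the nosing, a slat stays level until about half of it is past, then tips onto the slope.
- slot_slat_butt (a point): Middle of the slotted slat's thick lower edge, at the underside.
- slot_slat_head (a point): Middle of the slotted slat's thin upper edge, at the underside.
- back_plate: Loose iron disc, 100 mm across and 14 mm thick, about 0.86 kg, too wide to pinch, lying flat on the deck in the lane behind the gate. Origin at the centre of its underside.
- dome: White polymer dome, 64 mm across, 31 mm high, on the outer end of one wing of the deck. Leave alone. Origin under its centre.
- grommets: Stack of three black nylon grommets, 60 mm across, 36 mm high, on the outer end of the other wing. Leave alone. Origin under its centre.
- driver: Silver coaxial driver lying face up on the bench beside the panel, 120 mm across, 61 mm high. Leave alone. Origin under its centre.

How it is judged:
By the outcome, as a careful person would: the job done as asked, in the order asked, and still so for the second after the job is handed in, with the robot touching nothing.
It also fails if it takes over 72 s, if anything falls off the work surface, if the arm or the gripper's body presses on something with over 40 N, if the wrist force passes 120 N, or if a joint passes its speed limit or range.

## Robot

A 6-joint arm with a two-finger parallel gripper is mounted at the origin on the work surface. World frame = base frame: x ahead of the robot, y to its left, z up, the work surface at z = 0. Lengths are in m, angles in rad, forces in N, time in s.
With the tool pointing down it reaches from about 0.325 to 0.75 m from the base axis. Payload 7.6 kg.
Tool frame: the origin (TCP) lies on the centre line of the jaws, within the pads' length; the fingertips stand 8 mm ahead of it and the grasp point (between the pads) lies 11 mm behind it; z points along the fingers, y is the direction in which the jaws open and shut (so a half turn about z gives the same grasp; the last joint's range is limited). The gripper opens to 85 mm and grips with 20 to 120 N. Pads are 22 mm wide; open, the fingers measure 114 mm over their backs; the gripper's body (76 mm by 85 mm) begins 54 mm behind the grasp point. The pads swing forward as they close: fully open they stand 13 mm farther back than shut.
Start: joints at [-1.222, 0.052, 1.401, -0, 1.689, -0.07], TCP at [0.214, -0.48, 0.239] pointing down, gripper open.
Joint ranges: [-2.9, 2.9], [-0.91, 2.17], [0.12, 2.37], [-1.06, 4.2], [0.26, 2.73], [-2.93, 2.93]. Speed limits (rad/s): [2.57, 2.57, 3.01, 3.14, 3.14, 3.14].

## Interface

Orientations are given as a unit quaternion [w, x, y, z].
In Python, from cell import * gives the robot as it stands. The module is installed in compiled form; this text tells all that it offers.
- The arm moves only by the tool step_arm, never from a script. Its argument "targets" is a list of rows, each a list of 3 entries, a list of its own where there are three numbers: the gripper's target within -1 to 1 (shut at 1, half-way at 0, fully open at -1), then the shift along the world's x, y, z in cm, then the turn about the world's z in degrees. In form: [[gripper, [dx, dy, dz], roll], ...]. A call has exactly 5 rows; each row is the pose to reach, as a shift and turn from the pose commanded when the call began; what a row does not reach only later rows make up. A row lasts 1/8 s, in which the tool goes at most 62.5 mm and 10.7 degrees, less where a joint would pass 70% of its speed; a pose out of reach is approached as far as the arm can. A call with a gripper value outside its range is refused whole. The fingers move at their own pace and stop on an object; "newtons" is the grip in N (left out, the last holds). Time passes only in rows, so rows that repeat a pose let the fingers close, or fill a call up. It gives the time, the measured TCP pose, the force and the opening at its end, in the units of the state.
- read_state(): the state, without advancing time (a new reading comes with each control period).
- read_camera(name): name is "scene" or "top" or "wrist"; returns a dict with "image" (480x640x3 uint8, red, green, blue), "range_z" (480x640 float32, m along the optical axis (not along the pixel's ray), 0 where there is no reading), "K" (3x3 intrinsics, pixels), "origin" and "attitude" of the camera in the world. Camera axes: x right, y up, looking along -z (the intrinsics and any distortion apply to the point x, -y, -z); pixel columns grow to the right and rows downward; lengths in m; the calibration is good to about 2 mm. A picture is of the moment at which its call begins.
- close_job(): hands the job in, once; it reports no verdict.
The state is a dict: "clock": time; "joint_positions": joint angles; "joint_vel": joint speeds; "joint_efforts": joint torques, N m; "ee_pos": TCP position; "tcp_rot": TCP orientation; "wrist_force": force on the tool from outside, world axes, zero at the start; "moment": the same for the moment, N m; "width": finger opening in m.
Only numpy, scipy, OpenCV 4.12 (cv2) and the standard library are available. Lean on these libraries where they do the work, as an engineer would, in place of code of your own. Each camera call takes 0.05 s, during which the arm holds its last target.

## Working session

There is one attempt and no reset: what is moved stays moved. The work goes in short steps, Python scripts to look and compute and a tool call to move; the robot and the scene stay as the last step left them, time stands still between calls to the robot, and variables do not carry over. Pictures are saved under pics/ and viewed, and the job is handed in when it is done.

Besides the shell and the picture viewer there is one more tool, called after ">>>" as a command line: name --argument value ..., lists and objects as JSON in quotes. step_arm: Moves the arm, as the interface text tells. Its arguments: {"type":"object","properties":{"targets":{"type":"array"},"newtons":{"type":"number"}},"required":["targets"]}

```bash
mkdir -p pics; ls
python3 - <<'E'
from cell import *
import cv2,numpy as np
s=read_state();print({k:np.round(v,3) for k,v in s.items()})
for n in ("scene","top"):
    c=read_camera(n);cv2.imwrite(f"pics/{n}0.png",c["image"][:,:,::-1]);print(n,c.keys(),c["K"],c["origin"],c["attitude"])
    np.savez(f"{n}0.npz",**{k:np.asarray(v) for k,v in c.items()})
E
```

```text
pics
{'clock': np.float64(0.0), 'joint_positions': array([-1.222,  0.053,  1.402, -0.   ,  1.689, -0.07 ]), 'joint_vel': array([-0.   ,  0.   ,  0.   , -0.002, -0.001, -0.   ]), 'joint_efforts': array([ 2.0000e-03, -3.8166e+01, -3.6019e+01, -0.0000e+00,  6.0000e-03,
        0.0000e+00]), 'ee_pos': array([ 0.213, -0.479,  0.238]), 'tcp_rot': array([-0.001,  0.978,  0.208, -0.   ]), 'wrist_force': array([ 0.898,  0.782, -0.39 ]), 'moment': array([-0.009, -0.066,  0.027]), 'width': np.float64(0.086)}
scene dict_keys(['image', 'range_z', 'K', 'origin', 'attitude']) [[452.37062641   0.         318.32729032]
 [  0.         452.37062641 240.68541766]
 [  0.           0.           1.        ]] [1.14070772 0.08528501 0.78794336] [0.60518535 0.21863102 0.24824084 0.72410473]
top dict_keys(['image', 'range_z', 'K', 'origin', 'attitude']) [[464.91246074   0.         317.78216609]
 [  0.         464.91246074 235.27960322]
 [  0.           0.           1.        ]] [ 0.44988549 -0.00653582  1.25116402] [ 0.71315613  0.03653867 -0.04207698 -0.69878665]
```

View pics/scene0.png

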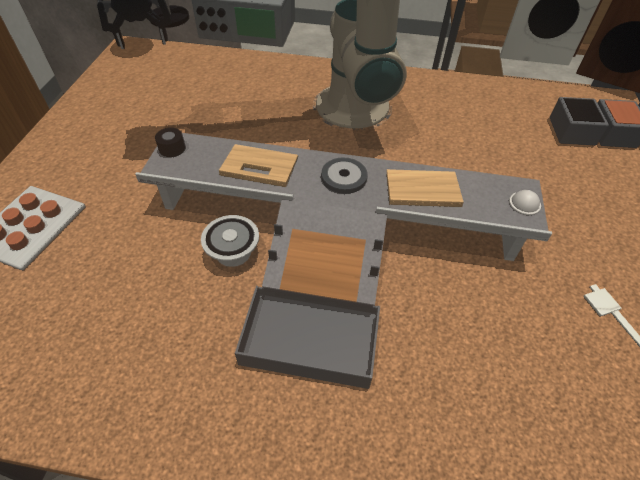

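View pics/top0.png

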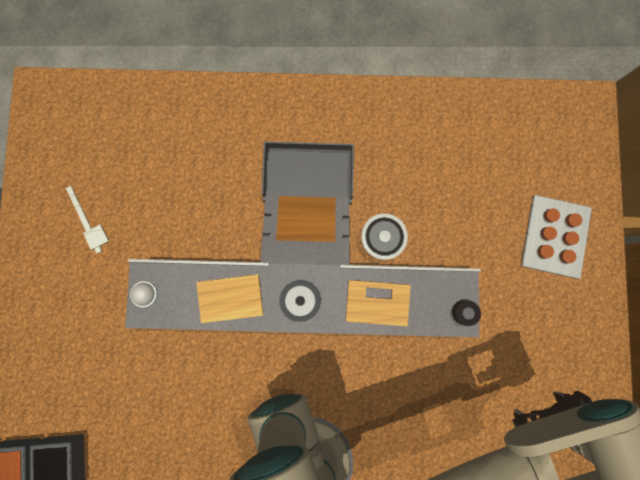

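```bash
cat > h.py <<'E'
import numpy as np,cv2
from scipy.spatial.transform import Rotation as R
def grab(n):
    from cell import read_camera
    return read_camera(n)
def rot(c):
    w,x,y,z=c["attitude"];return R.from_quat([x,y,z,w]).as_matrix()
def ray(c,u,v):
    K=c["K"];d=np.stack([(np.asarray(u,float)-K[0,2])/K[0,0],-(np.asarray(v,float)-K[1,2])/K[1,1],-np.ones(np.shape(u))],-1)
    return d@rot(c).T
def onz(c,u,v,z):
    d=ray(c,u,v);o=np.asarray(c["origin"]);t=(z-o[2])/d[...,2];return o+d*t[...,None]
def cloud(c):
    v,u=np.mgrid[:480,:640];d=ray(c,u,v);return np.asarray(c["origin"])+d*np.asarray(c["range_z"])[...,None]
def pix(c,P):
    p=(np.asarray(P)-c["origin"])@rot(c);K=c["K"];return np.stack([K[0,0]*p[...,0]/-p[...,2]+K[0,2],K[1,1]*-p[...,1]/-p[...,2]+K[1,2]],-1)
def save(c,name,roi=None,s=1):
    im=c["image"][:,:,::-1]
    if roi: im=im[roi[1]:roi[3],roi[0]:roi[2]]
    cv2.imwrite(f"pics/{name}.png",cv2.resize(im,None,fx=s,fy=s,interpolation=cv2.INTER_CUBIC))
E
python3 - <<'E'
from h import *
c=dict(np.load("top0.npz"));P=cloud(c)
def z(u,v): return np.round(P[v,u],4)
for n,u,v in [("deckL",180,295),("deckR",430,270),("deckmid",300,270),("bench",200,400),("bench",450,150),("plate",310,312),("plain",230,300),("binfloor",310,170),("sill",305,220),("bench",100,100)]: print(n,z(u,v))
c2=dict(np.load("scene0.npz"));P2=cloud(c2)
for u,v in [(200,185),(420,205),(330,340),(100,300),(500,350),(425,187)]: print(np.round(P2[v,u],4))
im=c["image"][130:345,110:490];cv2.imwrite("pics/z.png",cv2.resize(im[:,:,::-1],None,fx=2.1,fy=2.1,interpolation=cv2.INTER_CUBIC))
# deck mask by height
m=((P[...,2]>.09)&(P[...,2]<.15)).astype(np.uint8);m[350:]=0
cv2.imwrite("pics/m.png",m*255)
E
```

```text
deckL [0.4245 0.3185 0.1062]
deckR [ 0.4977 -0.2929  0.1039]
deckmid [0.4912 0.0278 0.1049]
bench [0.1531 0.2821 0.002 ]
bench [ 8.350e-01 -3.765e-01  6.000e-04]
plate [0.3903 0.0009 0.1181]
plain [0.415  0.1951 0.1135]
binfloor [0.7682 0.0099 0.0066]
sill [0.6212 0.0192 0.066 ]
bench [ 0.9571  0.6003 -0.0019]
[ 0.5032 -0.2688  0.1103]
[0.4681 0.1934 0.1041]
[0.7554 0.0531 0.0073]
[ 0.7494 -0.4125  0.0018]
[0.7158 0.3701 0.0024]
[0.4254 0.2002 0.1161]
```

View pics/z.png

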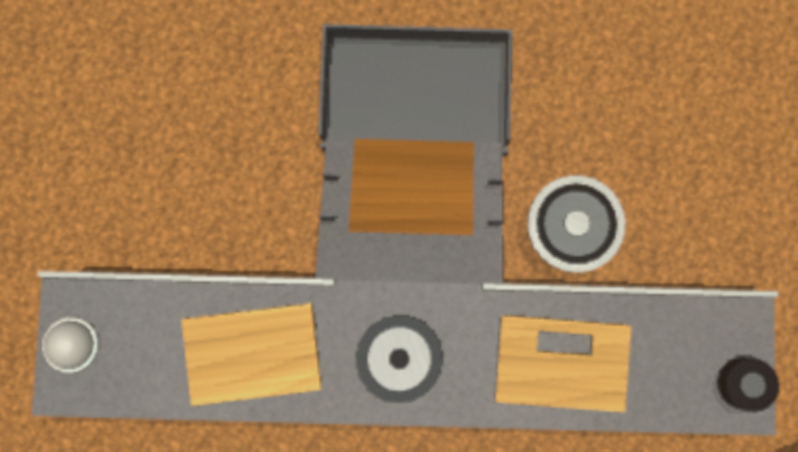

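View pics/m.png

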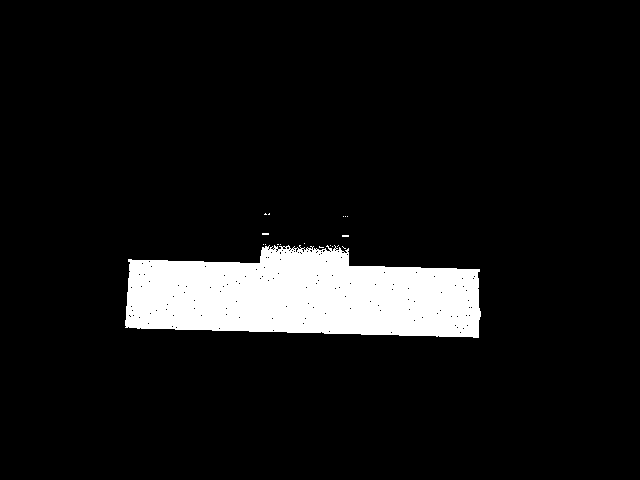

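```bash
cat >> h.py <<'E'
def stand_pose(c):
    P=cloud(c);m=((P[...,2]>.09)&(P[...,2]<.15)).astype(np.uint8);m[345:]=0
    m=cv2.morphologyEx(m,cv2.MORPH_CLOSE,np.ones((5,5)));m=cv2.medianBlur(m,5)
    cols=[u for u in range(140,470) ]
    bot=np.array([(u,np.where(m[:,u])[0].max()+.5) for u in cols])
    top=np.array([(u,np.where(m[:,u])[0].min()-.5) for u in list(range(140,250))+list(range(360,465))])
    rr=range(275,322)
    L=np.array([(np.where(m[v])[0].min()-.5,v) for v in rr]);
    B=onz(c,bot[:,0],bot[:,1],.104);T=onz(c,top[:,0],top[:,1],.116);Lw=onz(c,L[:,0],L[:,1],.104)
    def line(Q):
        vx,vy,x0,y0=cv2.fitLine(Q[:,:2].astype(np.float32),cv2.DIST_HUBER,0,.001,.001).ravel();return np.array([vx,vy]),np.array([x0,y0])
    return line(B),line(T),line(Lw),(bot,top,L)
E
python3 - <<'E'
from h import *
c=dict(np.load("top0.npz"))
B,T,L,_=stand_pose(c)
for d,p in (B,T,L): print(d,p,np.degrees(np.arctan2(d[1],d[0])))
n=np.array([-B[0][1],B[0][0]]);print("dist",n@(T[1]-B[1]))
E
```

```text
[0.00714506 0.9999745 ] [0.34021538 0.01296397] 89.59061
[0.00732137 0.9999732 ] [0.50618345 0.02565693] 89.580505
[ 0.9999993  -0.00119235] [0.41640723 0.44866136] -0.06831689
dist -0.16587314
```

Run:
```python
from h import *
c=dict(np.load("top0.npz"));P=cloud(c);im=c["image"].astype(int)
g=im.max(2)
for u0,v0 in ((267,215),(345,217),(266,234),(345,236)):
    w=g[v0-6:v0+7,u0-9:u0+10]; print((u0,v0));
    m=w<45; print(w.min(), np.argwhere(m)[:,::-1].mean(0)+[u0-9,v0-6] if m.any() else None, np.argwhere(m)[:,1].min()+u0-9,np.argwhere(m)[:,1].max()+u0-9, P[v0-6:v0+7,u0-9:u0+10,2].max())
print(g[215-5:240,255:275]);
# panel edges rows 250
for v in (245,250,255): print(v,im[v,255:268,0]-im[v,255:268,2],im[v,342:356,0]-im[v,342:356,2])
print(g[262:270,255:275]); print(g[262:272,335:350]); print(im[300,470:490])
```

```text
(267, 215)Traceback (most recent call last):
  File "<stdin>", line 6, in <module>
    return umr_minimum(a, axis, None, out, keepdims, initial, where)
ValueError: zero-size array to reduction operation minimum which has no identity
```

Run:
```python
from h import *
np.set_printoptions(linewidth=200)
c=dict(np.load("top0.npz"));P=cloud(c);im=c["image"].astype(int)
g=im.max(2)
print(g[208:240,258:275]);print(g[210:242,338:353])
for v in (245,250,255): print(v,im[v,255:268,0]-im[v,255:268,2],im[v,342:356,0]-im[v,342:356,2])
print(g[260:270,262:275]); print(g[262:272,335:348]); print((im[...,0]-im[...,2])[[280,290,327],470:490])
```

```text
[[170 173 181 184 180 165 139 125 122 122 121 120 118 119 120 119 121]
 [163 169 177 178 172 163 138 124 122 123 122 121 119 120 121 122 120]
 [156 164 172 169 165 164 138 125 123 124 124 123 119 120 121 123 122]
 [161 171 174 164 161 161 137 122 120 120 124 123 120 121 123 123 122]
 [169 176 165 154 155 147 123 112 110 114 116 118 120 120 121 122 122]
 [179 171 159 158 161 137 100  87  85  90  94  98 106 111 118 121 122]
 [187 176 171 173 173 145  93  62  61  62  63  62  71  91 115 123 122]
 [191 186 177 174 169 153 106  74  69  64  65  68  75 108 122 123 121]
 [187 180 169 162 160 148 122 108 104  96  97 101 103 117 123 122 120]
 [170 165 157 155 159 143 127 123 117 110 111 117 118 121 122 121 120]
 [162 160 155 158 165 147 128 125 125 123 122 123 120 121 121 120 122]
 [173 164 161 169 177 151 128 124 123 124 122 122 123 122 120 120 121]
 [184 177 170 176 181 153 128 121 122 122 122 119 120 121 120 118 119]
 [180 178 168 172 177 149 126 121 122 122 121 121 122 121 121 120 119]
 [174 178 173 179 175 145 124 119 121 122 123 121 121 119 120 122 120]
 [177 180 179 189 173 138 121 120 1
[... 4189 characters left out ...]
 127 127]
 [130 130 127 125 124 138 145 144 144 144 139 137 138]
 [136 133 134 132 129 172 191 193 192 191 179 172 173]
 [139 136 138 139 133 187 210 211 212 210 210 213 215]
 [139 137 138 141 131 161 176 178 178 178 179 193 200]
 [137 137 138 141 133 131 133 137 136 136 136 138 136]
 [137 137 140 141 139 137 137 140 141 142 141 138 138]
 [140 141 142 142 142 139 139 139 143 142 143 140 139]
 [142 142 143 145 144 140 138 138 138 139 141 138 139]]
[[ 11  11  12  12  12  12  12  16  46  89 107 107 104 104 113 119 114 105  98  96]
 [ 11  12  12  12  12  11  10  13  32  78 102 106 104 108 111 108 107 104 105 103]
 [ 11  11  11  11  12  12  13  11  19  76 111 117 114 101  96 103 103  98  97 102]]
```

Run:
```python
from h import *
c=dict(np.load("top0.npz"))
def show(n,a,b,z):
    A=onz(c,*map(np.array,a),z);B=onz(c,*map(np.array,b),z);print(n,np.round(A[:2],4),np.round(B[:2],4),"mid",np.round((A+B)[:2]/2,4),"w",np.round(np.linalg.norm(A-B),4),"yaw",np.round(np.degrees(np.arctan2(-(A-B)[0],(A-B)[1])),2))
show("gate",(268.6,264),(339.6,265.8),.116)
show("b1 in",(270.5,214.6),(341.8,216.5),.088)
show("b2 in",(269.1,233.8),(341.9,235.8),.105)
show("ends",(128,290),(478.9,290),.104)
show("panel",(259.8,252),(348.6,252),.090)
P=cloud(c);
for v in (214,215,216,217,233,234,235,236): print(v,np.round(P[v,[264,266,268,343,345,347]],3).tolist())
```

```text
gate [0.5038 0.1043] [ 0.503  -0.0689] mid [0.5034 0.0177] w 0.1732 yaw -0.29
b1 in [0.63   0.1062] [ 0.629  -0.0742] mid [0.6295 0.016 ] w 0.1804 yaw -0.33
b2 in [0.5792 0.1065] [ 0.5779 -0.0741] mid [0.5786 0.0162] w 0.1806 yaw -0.39
ends [0.434  0.4464] [ 0.451  -0.4129] mid [0.4425 0.0167] w 0.8595 yaw 1.13
panel [0.5346 0.1298] [ 0.5392 -0.0924] mid [0.5369 0.0187] w 0.2222 yaw 1.18
214 [[0.631, 0.122, 0.091], [0.631, 0.117, 0.093], [0.631, 0.112, 0.093], [0.64, -0.079, 0.06], [0.64, -0.084, 0.06], [0.64, -0.089, 0.06]]
215 [[0.631, 0.124, 0.073], [0.631, 0.119, 0.074], [0.63, 0.114, 0.078], [0.637, -0.079, 0.062], [0.638, -0.084, 0.057], [0.637, -0.089, 0.061]]
216 [[0.629, 0.125, 0.067], [0.629, 0.12, 0.066], [0.631, 0.115, 0.06], [0.63, -0.077, 0.092], [0.63, -0.082, 0.091], [0.63, -0.087, 0.09]]
217 [[0.626, 0.124, 0.07], [0.628, 0.12, 0.062], [0.627, 0.114, 0.069], [0.63, -0.078, 0.076], [0.629, -0.083, 0.079], [0.63, -0.088, 0.077]]
233 [[0.58, 0.119, 0.109], [0.581, 0.114, 0.106], [0.581, 0.11, 0.102], [0.588, -0.079, 0.076], [0.589, -0.084, 0.075], [0.589, -0.089, 0.077]]
234 [[0.579, 0.119, 0.101], [0.579, 0.115, 0.101], [0.579, 0.11, 0.1], [0.586, -0.079, 0.076], [0.586, -0.084, 0.074], [0.586, -0.089, 0.074]]
235 [[0.579, 0.122, 0.08], [0.579, 0.117, 0.079], [0.579, 0.112, 0.081], [0.579, -0.077, 0.11], [0.58, -0.082, 0.108], [0.58, -0.087, 0.106]]
236 [[0.576, 0.122, 0.08], [0.576, 0.116, 0.082], [0.576, 0.112, 0.079], [0.578, -0.077, 0.101], [0.578, -0.082, 0.105], [0.578, -0.087, 0.104]]
```

```bash
cat >> h.py <<'E'
N0=np.array([.5061,.0165]);YAW=-.007
EX=np.array([np.cos(YAW),np.sin(YAW)]);EY=np.array([-EX[1],EX[0]])
def tos(p): d=np.asarray(p)[...,:2]-N0;return np.stack([d@EX,d@EY],-1)
def tow(s): s=np.asarray(s);return N0+s[...,:1]*EX+s[...,1:2]*EY
def slatmask(c,lo=(10,70,140),hi=(28,190,255)):
    hsv=cv2.cvtColor(c["image"],cv2.COLOR_RGB2HSV);return cv2.inRange(hsv,lo,hi)
E
python3 - <<'E'
from h import *
c=dict(np.load("top0.npz"));P=cloud(c)
hsv=cv2.cvtColor(c["image"],cv2.COLOR_RGB2HSV)
for n,(u,v) in dict(plain=(230,300),slot=(365,315),sill=(305,220),bench=(200,400)).items(): print(n,hsv[v-8:v+8,u-8:u+8].reshape(-1,3).mean(0),hsv[v-8:v+8,u-8:u+8].reshape(-1,3).std(0))
m=((hsv[...,1]>60)&(P[...,2]>.1)&(P[...,2]<.13)).astype(np.uint8);m[345:]=0
m=cv2.morphologyEx(m,cv2.MORPH_OPEN,np.ones((3,3)))
cs,_=cv2.findContours(m,cv2.RETR_EXTERNAL,cv2.CHAIN_APPROX_NONE)
for k in cs:
    if cv2.contourArea(k)<1000: continue
    b=cv2.boxPoints(cv2.minAreaRect(k));
    z=np.where(b[:,1]<b[:,1].mean(),.118,.110)
    W=np.array([onz(c,np.array(q[0]),np.array(q[1]),zz)[:2] for q,zz in zip(b,z)]);S=tos(W)
    print(np.round(b,1).tolist(),"\nworld",np.round(W,4).tolist(),"\nstand",np.round(S,4).tolist(),"ctr",np.round(W.mean(0),4),np.round(S.mean(0),4),[round(float(np.linalg.norm(W[i]-W[i-1])),4) for i in range(4)])
# disc
g=c["image"].astype(int);d=((P[...,2]>.1125)&(P[...,2]<.13)).astype(np.uint8)[260:335,268:335];
cs,_=cv2.findContours(cv2.medianBlur(d,5),cv2.RETR_EXTERNAL,cv2.CHAIN_APPROX_NONE)
for k in cs:
    (x,y),r=cv2.minEnclosingCircle(k)
    if r>10:
        w=onz(c,np.array(x+268),np.array(y+260),.118);e=onz(c,np.array(x+268+r),np.array(y+260),.118);print("disc",x+268,y+260,r,w,tos(w),np.linalg.norm(e-w))
# bin
for uv in ((265,143),(353,145),(264,200),(352,202)): print(uv,tos(onz(c,np.array(uv[0]),np.array(uv[1]),.05)))
for n,uv,z in (("dome",(142,294),.11),("grom",(467,313),.14),("driver",(385,237),.061)): print(n,tos(onz(c,np.array(uv[0]),np.array(uv[1]),z)))
E
```

```text
plain [ 18.23046875 145.07421875 220.62109375] [0.42113288 1.60515508 3.9092469 ]
slot [ 18.15234375 143.265625   217.51953125] [0.47210712 5.2678037  8.22389391]
sill [ 15.515625   181.44921875 165.0390625 ] [0.4997558  1.74030781 4.14465458]
bench [ 15.         155.66015625 168.515625  ] [0.15309311 1.33965013 8.41964256]
[[344.70001220703125, 321.5], [348.1000061035156, 279.0], [411.1000061035156, 284.1000061035156], [407.70001220703125, 326.5]] 
world [[0.3689, -0.0836], [0.4711, -0.0899], [0.462, -0.2431], [0.3598, -0.2363]] 
stand [[-0.1365, -0.1011], [-0.0342, -0.1067], [-0.0423, -0.26], [-0.1445, -0.2539]] ctr [ 0.4155 -0.1633] [-0.0894 -0.1804] [0.153, 0.1024, 0.1535, 0.1024]
[[195.1999969482422, 281.0], [258.29998779296875, 273.3999938964844], [263.29998779296875, 315.70001220703125], [200.1999969482422, 323.29998779296875]] 
world [[0.459, 0.2803], [0.4803, 0.1285], [0.3788, 0.1137], [0.3578, 0.2652]] 
stand [[-0.049, 0.2635], [-0.0266, 0.1118], [-0.128, 0.0963], [-0.15, 0.2476]] ctr [0.419  0.1969] [-0.0884  0.1798] [0.1023, 0.1534, 0.1026, 0.1529]
disc 299.5 300.81578826904297 20.679855346679688 [0.4164839  0.02679675 0.118     ] [-0.08968598  0.00966919] 0.04992073429870628
(265, 143) [0.32087561 0.11618291]
(353, 145) [ 0.32234761 -0.11770816]
(264, 200) [0.16728358 0.1127412 ]
(352, 202) [ 0.16854553 -0.11792097]
dome [-0.08370575  0.39248208]
grom [-0.10705348 -0.38818473]
driver [ 0.0773964  -0.20387454]
```

>>> step_arm --targets '[[0, [3, 5, 0], -5], [0, [6.5, 10.5, 0], -10], [0, [10, 16, 0], -15], [0, [13, 21, 0], -20], [0, [16, 26, 0], -24]]' --newtons 40

```text
clock: 0.72
ee_pos: [0.3741, -0.2177, 0.2391]
tcp_rot: [0.0, 1.0, -0.001, -0.0]
wrist_force: [0.7, -1.1, 0.6]
width: 0.0426
```

>>> step_arm --targets '[[0, [-0.7, 6, 0], 0], [0, [-1.4, 12, 0], 0], [0, [-2.1, 18, 0], 0], [0, [-2.7, 24.6, 0], 0], [0, [-2.7, 24.6, -5], 0]]'

```text
clock: 1.35
ee_pos: [0.3477, 0.0299, 0.1917]
tcp_rot: [-0.0, 1.0, 0.004, 0.004]
wrist_force: [0.7, -1.2, -1.4]
width: 0.0426
```

Run:
```python
from h import *
c=grab("wrist");save(c,"w1");np.savez("w1.npz",**{k:np.asarray(v) for k,v in c.items()});print(c["origin"],c["attitude"])
c=grab("top");save(c,"t1",(180,200,440,400),3);c=grab("scene");save(c,"s1",(200,60,520,300),2.5)
```

```text
[0.42781209 0.03009233 0.32697082] [ 0.70142037 -0.11065974  0.10933355 -0.69556456]
```

View pics/w1.png

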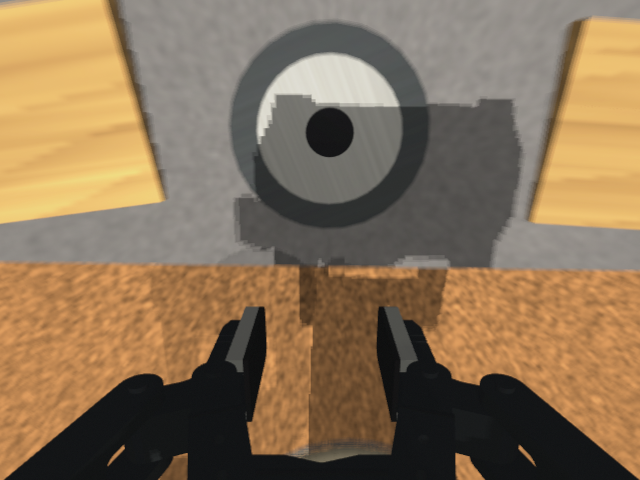

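View pics/s1.png

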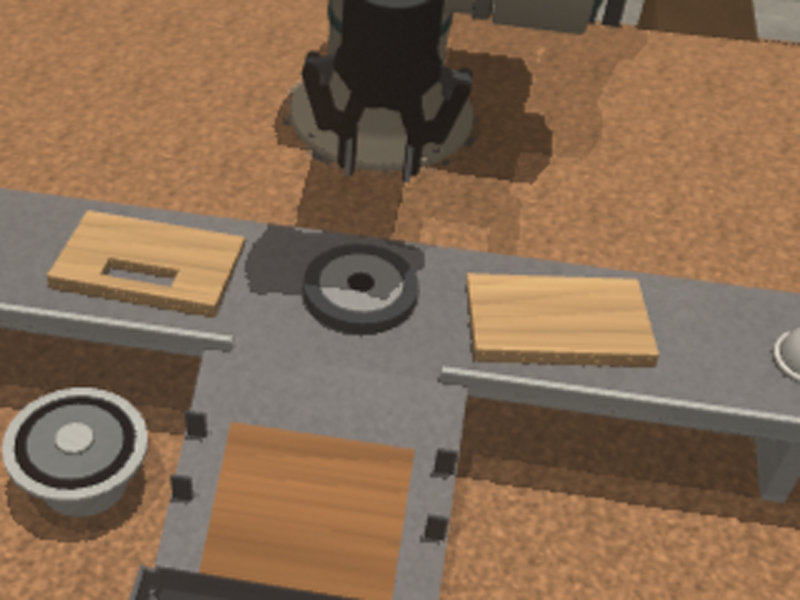

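>>> step_arm --targets '[[0, [0, 0, -4], 0], [0, [0, 0, -6], 0], [0, [0, 0, -7.2], 0], [0, [0, 0, -7.6], 0], [0, [0.8, 0, -7.6], 0]]'

```text
clock: 2.12
ee_pos: [0.3553, 0.0261, 0.1143]
tcp_rot: [0.0, 1.0, -0.0, 0.001]
wrist_force: [-0.2, 0.5, 1.0]
width: 0.0428
```

Run:
```python
from h import *
c=grab("wrist");save(c,"w2")
```

```text
(no output)
```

View pics/w2.png

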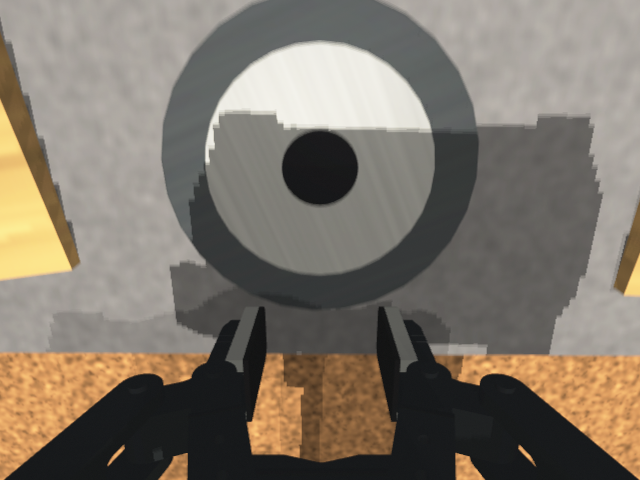

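>>> step_arm --targets '[[0, [2, 0, 0], 0], [0, [4.5, 0, 0], 0], [0, [7, 0, 0], 0], [0, [9.5, 0, 0], 0], [0, [12, 0, 0], 0]]'

```text
clock: 2.8
ee_pos: [0.4749, 0.0264, 0.1142]
tcp_rot: [0.0, 1.0, 0.0, -0.001]
wrist_force: [-8.0, -0.8, 9.4]
width: 0.0423
```

Run:
```python
from h import *
c=grab("wrist");save(c,"w3")
```

```text
(no output)
```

View pics/w3.png

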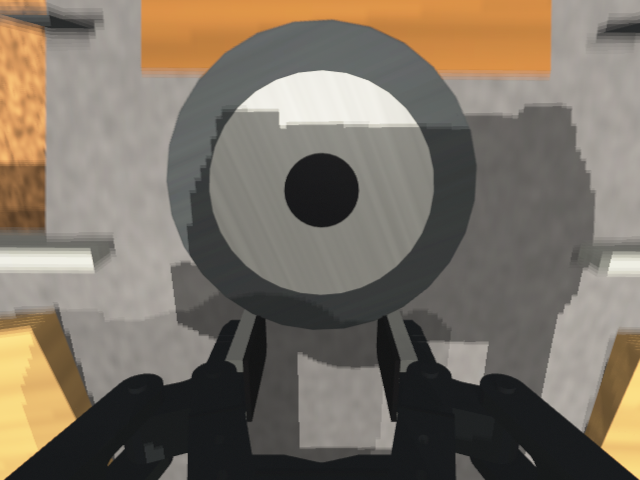

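>>> step_arm --targets '[[0, [2.5, 0, 0], 0], [0, [4.5, 0, 0], 0], [0, [7, 0, -0.8], 0], [0, [9.5, 0, -1.6], 0], [0, [12, 0, -2.4], 0]]'

```text
clock: 3.48
ee_pos: [0.5956, 0.0264, 0.09]
tcp_rot: [0.0, 1.0, -0.0, 0.0]
wrist_force: [-3.4, -0.3, 3.9]
width: 0.0424
```

Run:
```python
from h import *
c=grab("wrist");save(c,"w4")
```

```text
(no output)
```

View pics/w4.png

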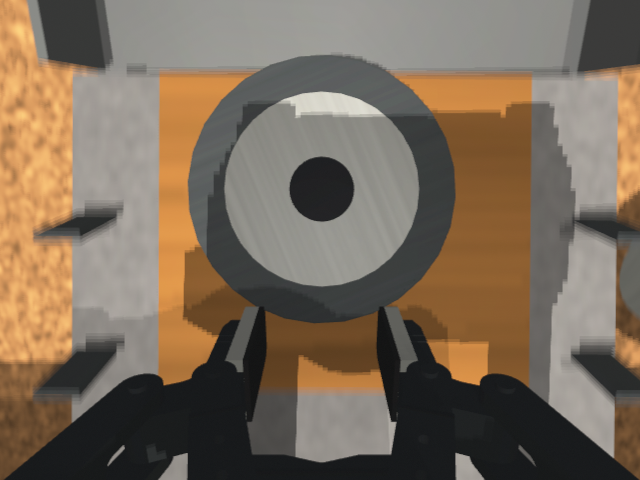

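>>> step_arm --targets '[[0, [3, 0, -0.9], 0], [0, [6.5, 0, -2.0], 0], [0, [10, 0, -3.1], 0], [0, [11.5, 0, -3.5], 0], [0, [11.5, 0, -3.5], 0]]'

```text
clock: 4.15
ee_pos: [0.7097, 0.0263, 0.0538]
tcp_rot: [0.0, 1.0, -0.0, -0.0]
wrist_force: [-0.0, -0.2, -0.8]
width: 0.0427
```

Run:
```python
from h import *
c=grab("wrist");save(c,"w5")
c=grab("scene");save(c,"s5",(200,160,440,400),2.5)
```

```text
(no output)
```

View pics/w5.png

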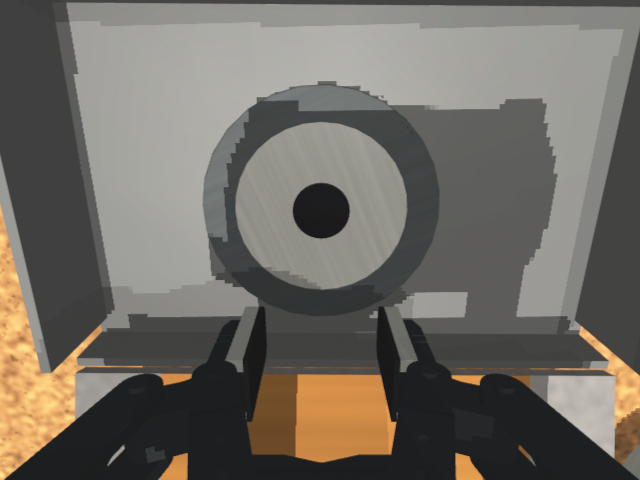

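View pics/s5.png

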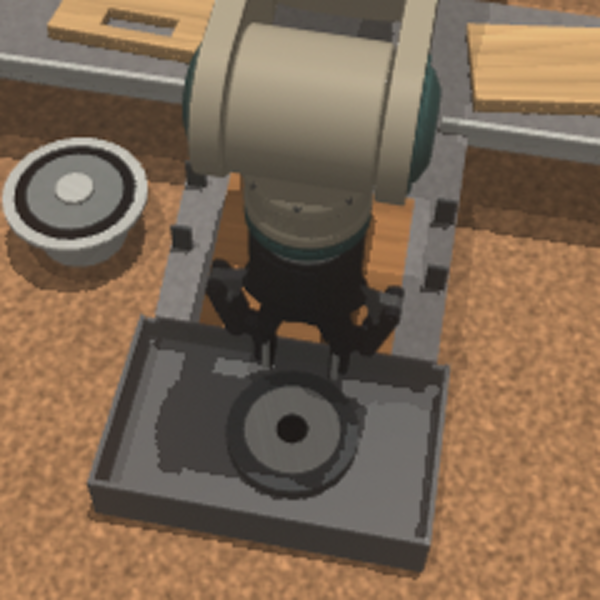

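Run:
```python
from cell import *
print(read_state()["joint_positions"].round(3))
```

```text
[-0.015  0.689  0.974 -0.     1.478  1.556]
```

>>> step_arm --targets '[[0, [0, 0, 6], 0], [0, [-3, 1, 11], 0], [0, [-8, 4, 12], 10], [0, [-13, 7, 12], 20], [0, [-18, 10, 12], 30]]'

```text
clock: 4.88
ee_pos: [0.5272, 0.127, 0.1753]
tcp_rot: [0.0, 0.965, 0.261, 0.001]
wrist_force: [0.6, 1.4, 0.5]
width: 0.0426
```

Run:
```python
from cell import *
print(read_state()["joint_positions"].round(3))
```

```text
[0.168 0.127 1.449 0.    1.564 1.21 ]
```

>>> step_arm --targets '[[-0.3, [-2.2, 4, 0], 10], [-0.3, [-4.4, 8, 0], 20], [-0.3, [-6.6, 12, 0], 30], [-0.3, [-8.8, 15.5, 0], 40], [-0.3, [-11, 18.4, 0], 50]]'

```text
clock: 5.5
ee_pos: [0.418, 0.3112, 0.1751]
tcp_rot: [0.0, 0.764, 0.645, 0.001]
wrist_force: [0.5, -0.3, -0.1]
width: 0.0555
```

>>> step_arm --targets '[[-0.3, [0, 0, 0], 9.6], [-0.3, [0, 0, -3], 9.6], [-0.3, [0, 0, -5], 9.6], [-0.3, [0, 0, -6.2], 9.6], [-0.3, [0, 0, -6.2], 9.6]]'

```text
clock: 6.12
ee_pos: [0.419, 0.31, 0.1121]
tcp_rot: [-0.0, 0.71, 0.705, -0.0]
wrist_force: [-0.6, 0.2, 1.3]
width: 0.0556
```

Run:
```python
from h import *
from cell import read_state
s=read_state();print(s["ee_pos"],s["tcp_rot"],s["joint_positions"].round(3))
c=grab("wrist");save(c,"w6")
c=grab("scene");save(c,"s6",(340,100,580,280),3)
```

```text
[0.41903356 0.31002582 0.11213617] [-3.54619712e-05  7.09613497e-01  7.04591083e-01 -2.98358931e-04] [ 0.566  0.122  1.584 -0.     1.436  0.573]
```

View pics/w6.png

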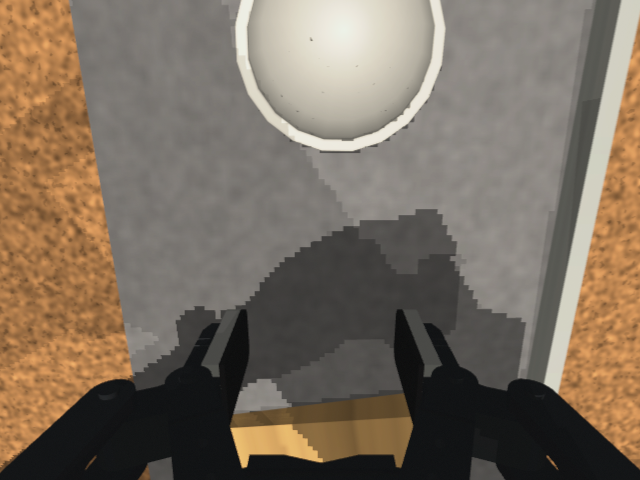

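View pics/s6.png

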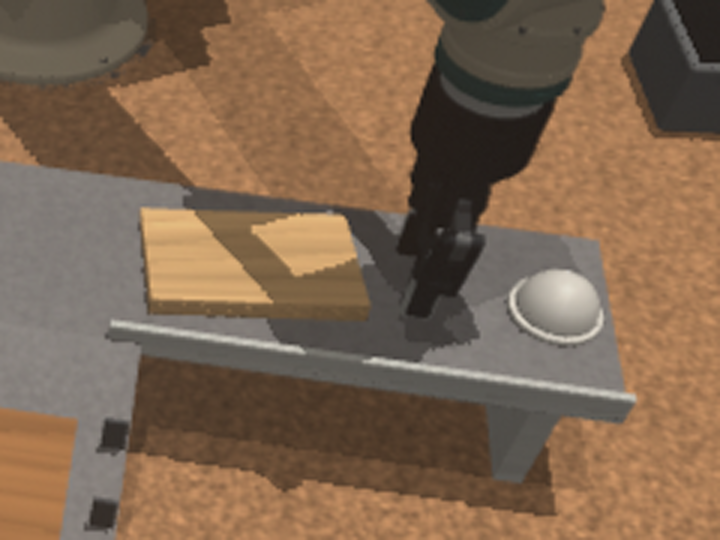

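>>> step_arm --targets '[[-0.3, [0, 0, -0.1], 0], [-0.3, [0, 0, -0.2], 0], [-0.3, [0, 0, -0.3], 0], [-0.3, [0, 0, -0.3], 0], [-0.3, [0, 0, -0.3], 0]]'

```text
clock: 6.85
ee_pos: [0.4196, 0.3104, 0.1093]
tcp_rot: [0.0, 0.71, 0.705, 0.0]
wrist_force: [0.1, 0.6, 0.8]
width: 0.0554
```

>>> step_arm --targets '[[-0.3, [0, 0, -0.1], 0], [-0.3, [0, 0, -0.2], 0], [-0.3, [0, 0, -0.2], 0], [-0.3, [0, 0, -0.2], 0], [-0.3, [0, 0, -0.2], 0]]'

```text
clock: 7.48
ee_pos: [0.4196, 0.3104, 0.1079]
tcp_rot: [0.0, 0.71, 0.705, 0.0]
wrist_force: [-1.6, -1.5, 5.1]
width: 0.0553
```

>>> step_arm --targets '[[-0.3, [0, -1, 0.2], 0], [-0.3, [0, -3, 0.2], 0], [-0.3, [0, -5, 0.2], 0], [-0.3, [0, -7, 0.2], 0], [-0.3, [0, -9, 0.2], 0]]'

```text
clock: 8.1
ee_pos: [0.4194, 0.2186, 0.1092]
tcp_rot: [-0.0, 0.71, 0.704, -0.0]
wrist_force: [0.5, 0.9, 1.6]
width: 0.0555
```

Run:
```python
from h import *
c=grab("scene");save(c,"s7",(280,100,580,280),2.6)
c=grab("top");save(c,"t7",(180,200,380,350),4)
```

```text
(no output)
```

View pics/s7.png

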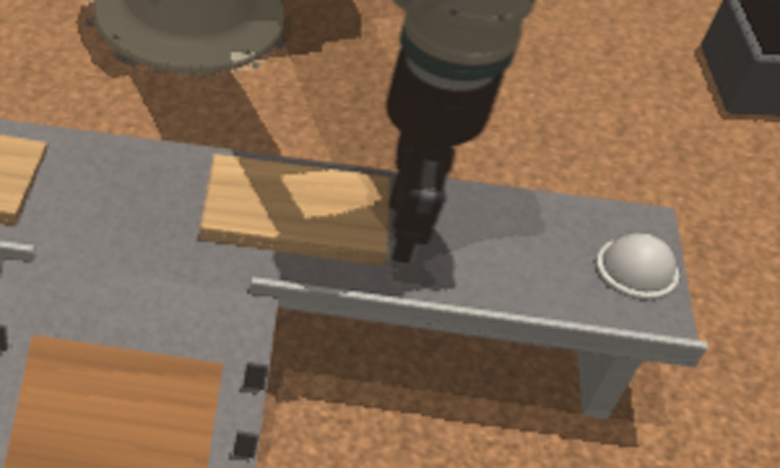

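View pics/t7.png

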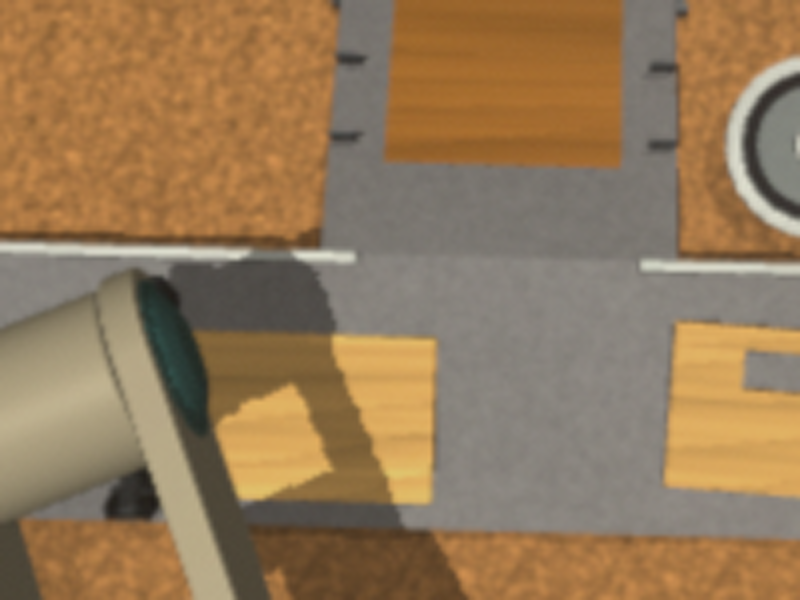

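>>> step_arm --targets '[[-0.3, [0, -2, 0], 0], [-0.3, [0, -4, 0], 0], [-0.3, [0, -6, 0], 0], [-0.3, [-0.1, -8, 0], 0], [-0.3, [-0.1, -9.8, 0], 0]]'

```text
clock: 8.82
ee_pos: [0.4185, 0.1219, 0.1094]
tcp_rot: [-0.0, 0.71, 0.705, 0.0]
wrist_force: [-0.1, 0.6, 1.1]
width: 0.0557
```

```bash
cat >> h.py <<'E'
def pl(c,px,zt):
    px=np.array(px,float);return tos(onz(c,px[:,0],px[:,1],zt))
E
python3 - <<'E'
from h import *
c=grab("top");save(c,"t8",(230,200,430,350),4);np.savez("t8.npz",**{k:np.asarray(v) for k,v in c.items()})
E
```

```text
(no output)
```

View pics/t8.png

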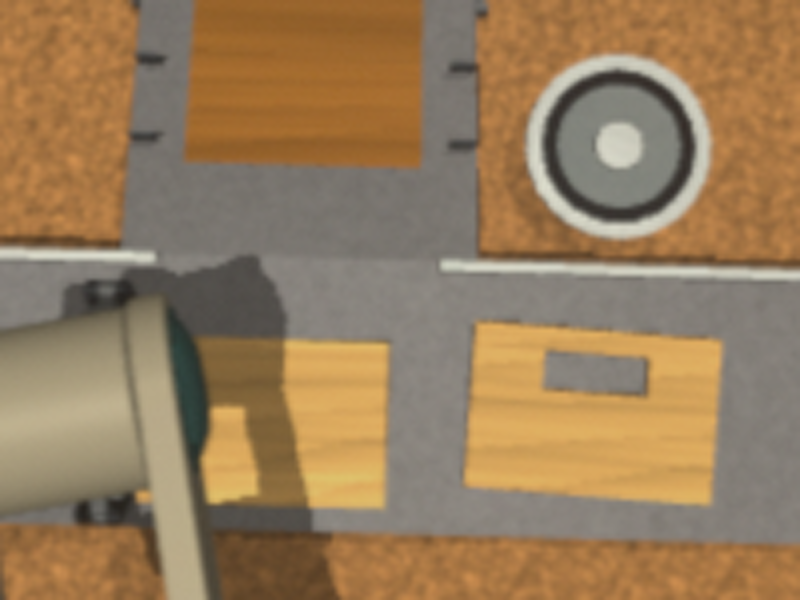

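Run:
```python
from h import *
c=dict(np.load("t8.npz"))
f=lambda X,Y:((X+.5)/4-.5+230,(Y+.5)/4-.5+200)
print(pl(c,[f(388.5,342)],.118),pl(c,[f(385.5,508)],.110), pl(c,[f(215,338)],.118))
im=c["image"].astype(int)
for v in (290,300,310,320): print(v,im[v,320:332,0]-im[v,320:332,2])
```

```text
[[-0.05026973 -0.05516557]] [[-0.14999439 -0.05604198]] [[-0.05068797  0.04995764]]
290 [126 125 125 125 125 124 106  50  16  11  11  10]
300 [126 126 126 125 125 123  95  36  13  11  11  10]
310 [114 113 114 113 114 106  67  24  12  11  11  11]
320 [121 122 122 123 124 112  61  22  14  12  12  12]
```

>>> step_arm --targets '[[-0.3, [0, -1, 0], 0], [-0.3, [0, -1.95, 0], 0], [-0.3, [0, -1.95, 0], 0], [-0.3, [0, 0.5, 0], 0], [-0.3, [0, 2, 3], 0]]'

```text
clock: 9.5
ee_pos: [0.4171, 0.1429, 0.1375]
tcp_rot: [-0.001, 0.71, 0.705, -0.002]
wrist_force: [0.0, 0.7, 0.0]
width: 0.0557
```

>>> step_arm --targets '[[-0.3, [0, 0, 5], 0], [-0.3, [-2, -2, 5], -10], [-0.3, [-4, -4, 5], -20], [-0.3, [-6, -6, 5], -30], [-0.3, [-8, -8, 5], -40]]'

```text
clock: 10.12
ee_pos: [0.3379, 0.0621, 0.1893]
tcp_rot: [0.0, 0.909, 0.417, 0.0]
wrist_force: [-0.4, -0.9, 0.0]
width: 0.0556
```

>>> step_arm --targets '[[-0.3, [0, -1, 0], -10], [-0.3, [0, -2, 0], -20], [-0.3, [0, -3, 0], -30], [-0.3, [0, -4, 0], -40], [-0.3, [0, -4.4, 0], -50]]'

```text
clock: 10.75
ee_pos: [0.3385, 0.0182, 0.1893]
tcp_rot: [0.0, 1.0, -0.007, 0.0]
wrist_force: [1.0, -0.4, 0.8]
width: 0.0555
```

Run:
```python
from h import *
from cell import read_state
s=read_state();print(s["ee_pos"],s["tcp_rot"])
c=grab("top");save(c,"t9",(230,200,430,350),4);np.savez("t9.npz",**{k:np.asarray(v) for k,v in c.items()})
c=grab("wrist");save(c,"w9")
```

```text
[0.33853114 0.01816163 0.18932924] [ 7.76948482e-05  9.99978658e-01 -6.53277530e-03  2.55234449e-06]
```

View pics/t9.png

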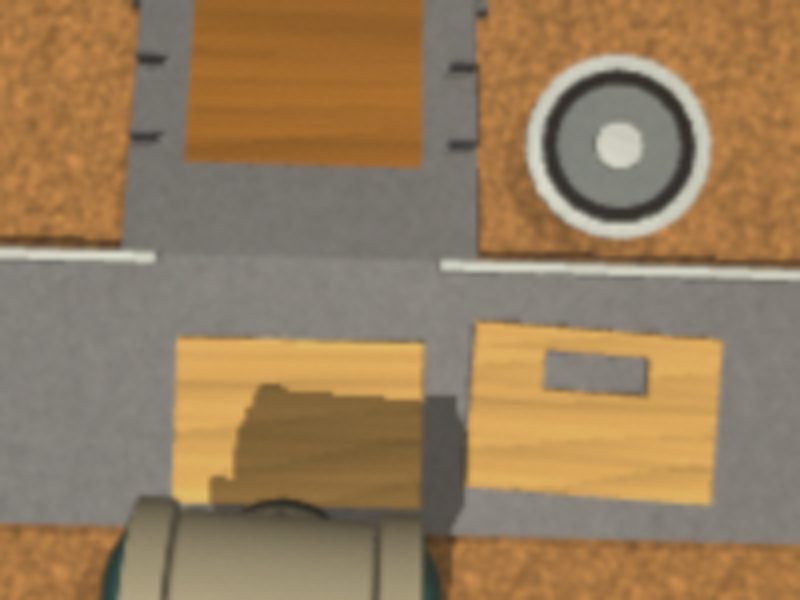

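View pics/w9.png

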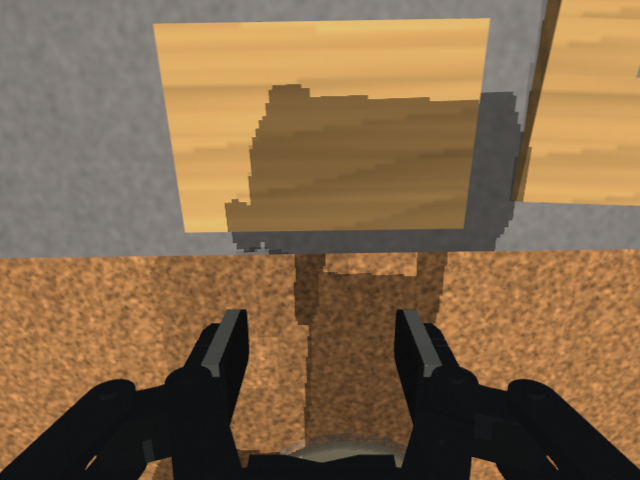

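Run:
```python
from h import *
c=dict(np.load("t9.npz"))
f=lambda X,Y:((X+.5)/4-.5+230,(Y+.5)/4-.5+200)
print(pl(c,[f(176,338),f(426,343)],.118),pl(c,[f(172.5,503)],.110),"slot",pl(c,[f(474,322),f(723,341)],.118),pl(c,[f(464,487),f(712,505)],.11))
hsv=cv2.cvtColor(c["image"],cv2.COLOR_RGB2HSV)
m=(hsv[...,1]>75).astype(np.uint8);
im=c["image"].astype(int);d=im[...,0]-im[...,2]
for v in (290,300,310):
    r=d[v]; 
    def cross(a,b,lvl=65):
        seg=r[a:b].astype(float)-lvl
        for i in range(len(seg)-1):
            if seg[i]*seg[i+1]<0: return a+i+seg[i]/(seg[i]-seg[i+1])
    z={290:.1165,300:.115,310:.113}[v]
    l=cross(265,280);rr=cross(330,342,60);print(v,l,rr,pl(c,[(l,v),(rr,v)],z))
```

```text
[[-0.05132309  0.07355025]
 [-0.05026086 -0.07790495]] [[-0.15038139  0.07264218]] slot [[-0.03680714 -0.10675568]
 [-0.04420504 -0.25816579]] [[-0.13624175 -0.10323922]
 [-0.14304519 -0.25362106]]
290 273.44444444444446 335.6607142857143 [[-0.06547086  0.07358649]
 [-0.06143117 -0.07710183]]
300 273.1923076923077 335.03125 [[-0.08951289  0.07342493]
 [-0.0855303  -0.07619138]]
310 272.8545454545455 None [[-0.11353546  0.07351327]
 [        nan         nan]]
```

>>> step_arm --targets '[[-0.3, [0, 0, -4], 0], [-0.3, [0, 0, -6.5], 0], [-0.3, [0, 0, -7.6], 0], [-0.3, [0, 0, -7.9], 0], [-0.3, [0.6, 0, -7.9], 0]]'

```text
clock: 11.48
ee_pos: [0.3452, 0.0184, 0.1112]
tcp_rot: [0.0, 1.0, -0.003, 0.001]
wrist_force: [-0.5, -0.1, 0.9]
width: 0.0552
```

>>> step_arm --targets '[[-0.3, [1, 0, 0], 0], [-0.3, [3, 0, 0], 0], [-0.3, [5, 0, 0], 0], [-0.3, [7, 0, 0], 0], [-0.3, [8.5, -0.1, 0], 0]]'

```text
clock: 12.1
ee_pos: [0.4311, 0.0174, 0.1111]
tcp_rot: [0.0, 1.0, -0.003, 0.0]
wrist_force: [-4.7, 0.3, 6.0]
width: 0.0556
```

Run:
```python
from h import *
c=grab("top");save(c,"t10",(230,200,430,350),4);np.savez("t10.npz",**{k:np.asarray(v) for k,v in c.items()})
c=grab("wrist");save(c,"w10")
```

```text
(no output)
```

View pics/t10.png

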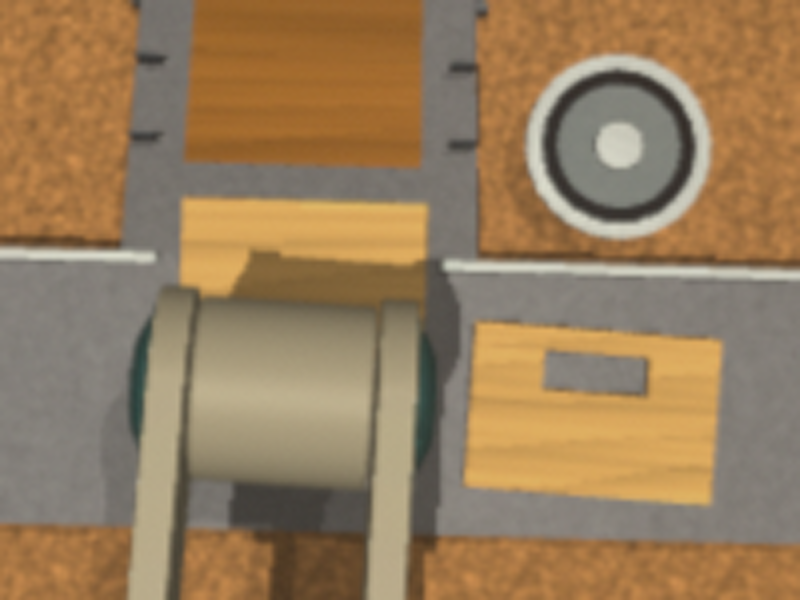

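View pics/w10.png

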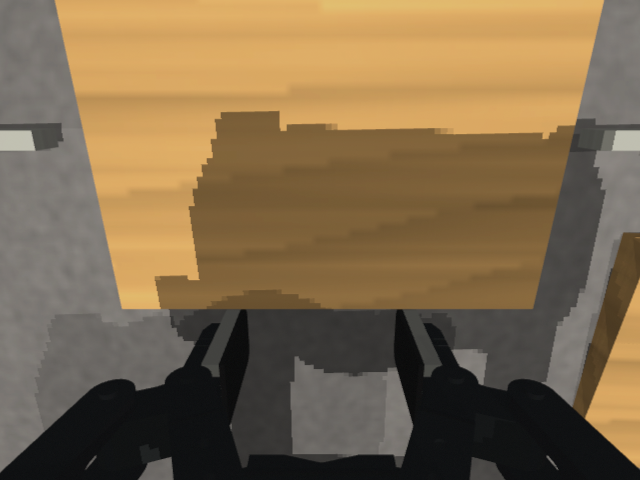

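>>> step_arm --targets '[[-0.3, [1.5, 0, -0.1], 0], [-0.3, [3, 0.1, -0.1], 0], [-0.3, [4.5, 0.1, -0.1], 0], [-0.3, [6, 0.1, -0.1], 0], [-0.3, [7.2, 0.1, -0.1], 0]]'

```text
clock: 12.82
ee_pos: [0.502, 0.0184, 0.1093]
tcp_rot: [0.0, 1.0, -0.003, 0.0]
wrist_force: [-0.1, -0.7, -1.1]
width: 0.0555
```

Run:
```python
from h import *
c=grab("top");save(c,"t11",(230,200,430,350),4);np.savez("t11.npz",**{k:np.asarray(v) for k,v in c.items()})
c=grab("wrist");save(c,"w11")
c=grab("scene");save(c,"s11",(220,130,460,310),3.2)
```

```text
(no output)
```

View pics/t11.png

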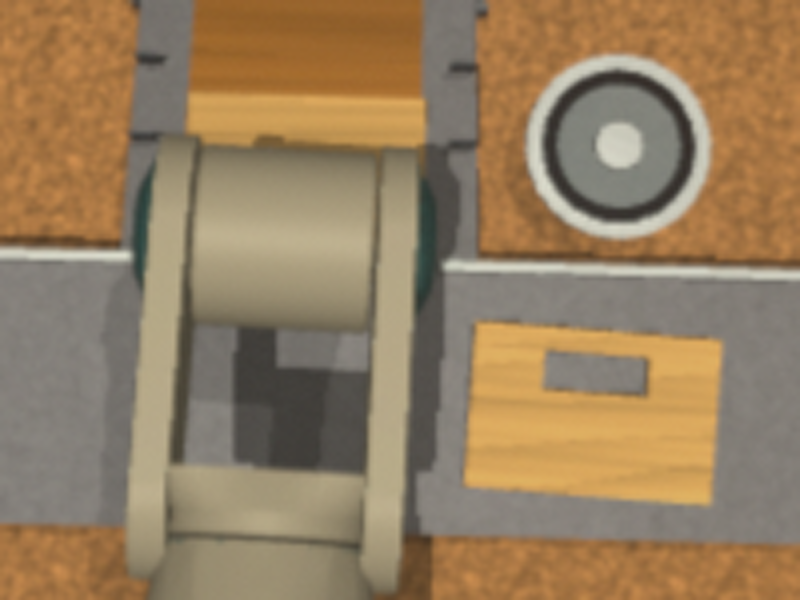

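View pics/w11.png

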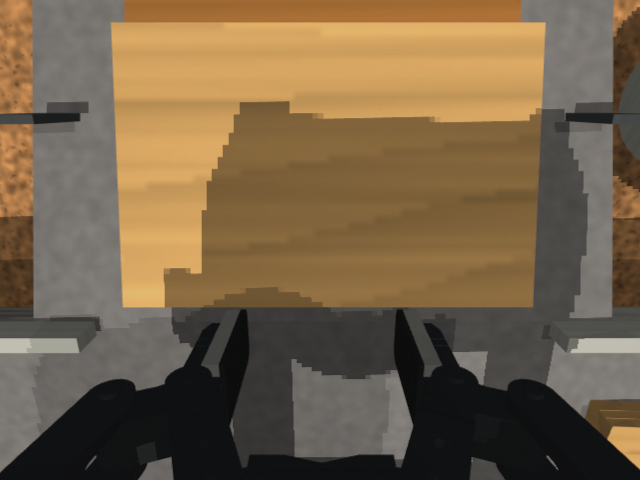

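View pics/s11.png

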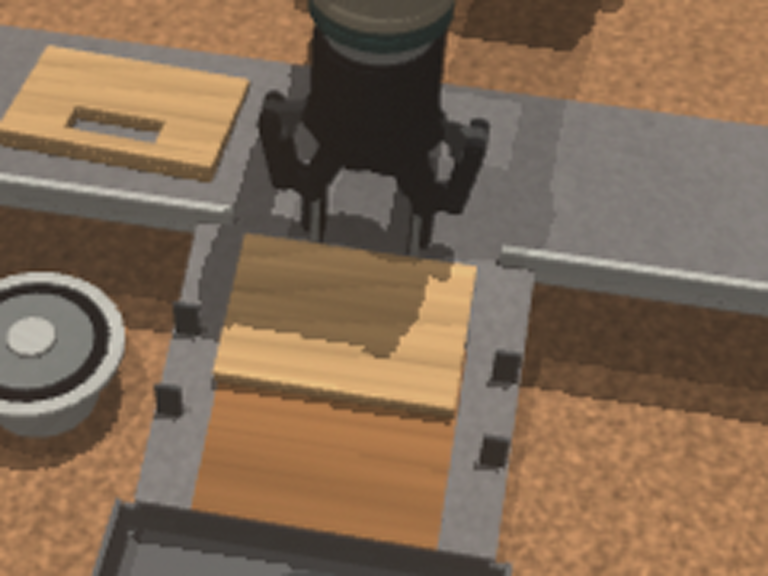

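>>> step_arm --targets '[[-0.3, [0.3, 0, 0], 0], [-0.3, [0.6, 0, 0], 0], [-0.3, [0.6, 0, 0], 0], [-0.3, [0, 0, 1], 0], [-0.3, [0, 0, 2], 0]]'

```text
clock: 13.6
ee_pos: [0.5013, 0.0184, 0.1303]
tcp_rot: [0.0, 1.0, -0.004, 0.0]
wrist_force: [0.1, -0.4, -0.5]
width: 0.0556
```

Run:
```python
from h import *
c=grab("wrist");save(c,"w12");np.savez("w12.npz",**{k:np.asarray(v) for k,v in c.items()})
```

```text
(no output)
```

View pics/w12.png

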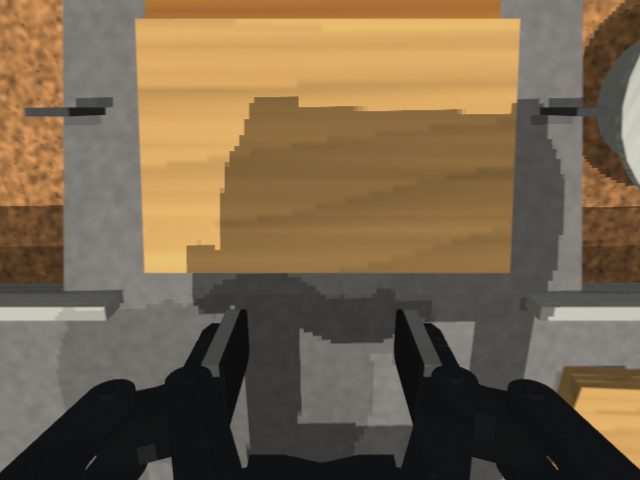

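```bash
cat >> h.py <<'E'
A=np.radians(18)
def onpanel(c,px,h):
    """pixel -> (s along slope, y stand) on plane parallel to the panel, h above"""
    px=np.array(px,float);d=ray(c,px[:,0],px[:,1]);o=np.asarray(c["origin"])
    so=np.r_[tos(o),o[2]-.104];sd=np.stack([d[:,:2]@EX,d[:,:2]@EY,d[:,2]],-1)
    n=np.array([np.sin(A),0,np.cos(A)]);t=(h-n@so)/(sd@n);p=so+sd*t[:,None]
    s=p[:,0]*np.cos(A)-p[:,2]*np.sin(A);return np.round(np.stack([s,p[:,1]],-1)*1000,1)
E
python3 - <<'E'
from h import *
c=dict(np.load("w12.npz"))
print("butt",onpanel(c,[(135.5,18.5),(520,18.5)],.014).tolist(),"head",onpanel(c,[(145,273),(511,273)],.006).tolist())
print("lips top back corner",(pl(c,[(121,292),(522,292)],.116)*1000).round(1).tolist(),(pl(c,[(121,318),(527,318)],.116)*1000).round(1).tolist())
print("sill top edge? blades",onpanel(c,[(106,111),(541,111)],.0).tolist())
E
```

```text
butt [[109.5, 73.9], [109.6, -76.5]] head [[9.3, 73.8], [9.3, -77.0]]
lips top back corner [[6.4, 80.1], [6.4, -78.0]] [[-5.1, 81.9], [-5.1, -81.8]]
sill top edge? blades [[77.7, 92.8], [77.9, -92.3]]
```

>>> step_arm --targets '[[-0.3, [3, 0, 0], 0], [-0.3, [5.9, 0, 0], 0], [-0.3, [5.9, 0, -1.8], 0], [-0.3, [5.9, 0, -2.5], 0], [-0.3, [5.9, 0, -2.7], 0]]'

```text
clock: 14.28
ee_pos: [0.5597, 0.0184, 0.1022]
tcp_rot: [0.0, 1.0, -0.004, -0.0]
wrist_force: [-2.0, 0.2, 6.3]
width: 0.0558
```

>>> step_arm --targets '[[-0.3, [0, 0, -0.1], 0], [-0.3, [0.5, 0, -0.3], 0], [-0.3, [1, 0.1, -0.4], 0], [-0.3, [1.5, 0.1, -0.6], 0], [-0.3, [1.5, 0.1, -0.6], 0]]'

```text
clock: 14.9
ee_pos: [0.5761, 0.0194, 0.0968]
tcp_rot: [0.0, 1.0, -0.003, 0.001]
wrist_force: [0.1, 0.5, 4.7]
width: 0.0555
```

Run:
```python
from h import *
c=grab("wrist");save(c,"w13");np.savez("w13.npz",**{k:np.asarray(v) for k,v in c.items()})
```

```text
(no output)
```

View pics/w13.png

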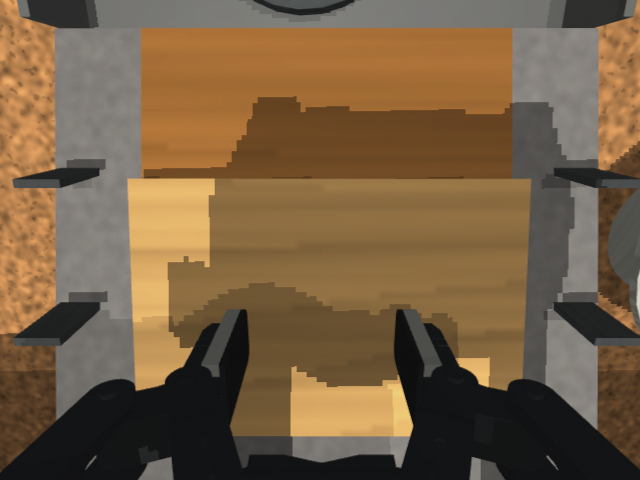

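Run:
```python
from h import *
c=dict(np.load("w13.npz"))
print("butt",onpanel(c,[(127.5,179),(531,179)],.014).tolist(),"head",onpanel(c,[(135,436.5),(523,436.5)],.006).tolist())
print("blades upper base",onpanel(c,[(104,295),(558,295)],.0).tolist(),"lower base",onpanel(c,[(104,164),(554,164)],0).tolist(),"sill/foot",onpanel(c,[(142,28)],0).tolist())
```

```text
butt [[127.0, 74.7], [127.1, -75.1]] head [[27.4, 75.7], [27.4, -76.3]]
blades upper base [[82.1, 90.9], [82.2, -93.3]] lower base [[135.2, 90.8], [135.3, -91.5]] sill/foot [[190.1, 75.3]]
```

>>> step_arm --targets '[[-0.3, [0.2, 0, -0.1], 0], [-0.3, [0.5, 0, -0.2], 0], [-0.3, [0.5, 0, -0.2], 0], [-0.3, [0.5, 0, 0.5], 0], [-0.3, [0.5, 0, 3], 0]]'

```text
clock: 15.58
ee_pos: [0.5792, 0.0194, 0.1244]
tcp_rot: [-0.0, 1.0, -0.004, -0.002]
wrist_force: [0.2, 0.5, -0.1]
width: 0.0555
```

Run:
```python
from h import *
c=grab("wrist");save(c,"w14");np.savez("w14.npz",**{k:np.asarray(v) for k,v in c.items()})
```

```text
(no output)
```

View pics/w14.png

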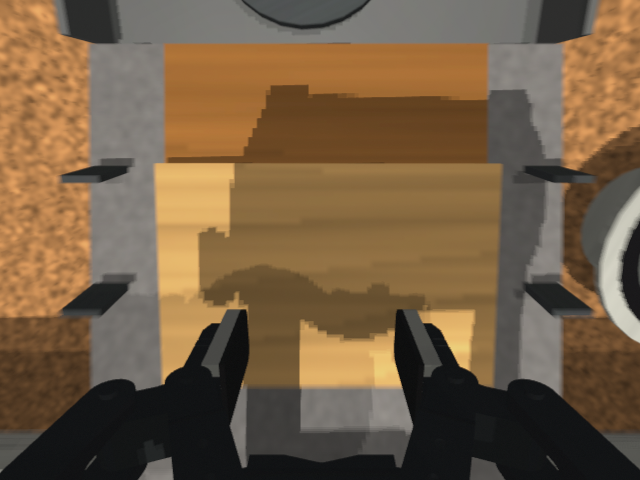

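Run:
```python
from h import *
c=dict(np.load("w14.npz"))
print("butt",onpanel(c,[(154.5,163.5),(502,163.5)],.014).tolist(),"head",onpanel(c,[(162,387),(495.5,387)],.006).tolist())
print("foot",onpanel(c,[(163,43.5),(489,43.5)],0).tolist())
# blade bases: mid of blade bottom
print("bl lower base",onpanel(c,[(132,163),(525,163)],0).tolist(),"tops",onpanel(c,[(96,182),(560,182)],.027).tolist())
save(c,"w14z",(60,130,220,330),3.5)
```

```text
butt [[132.0, 75.5], [132.1, -76.0]] head [[31.3, 75.6], [31.3, -77.1]]
foot [[190.5, 76.9], [190.7, -75.8]]
bl lower base [[134.7, 91.6], [134.8, -93.0]] tops [[122.1, 93.9], [122.3, -93.9]]
```

View pics/w14z.png

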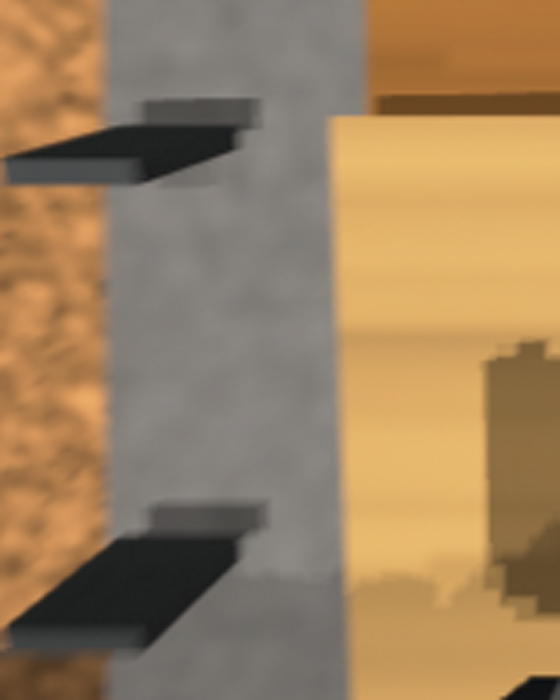

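Run:
```python
from h import *
c=dict(np.load("w14.npz"))
print(onpanel(c,[(128,166.3),(128.6,283.5)],0))
```

```text
[[133.1  93.5]
 [ 78.1  93.5]]
```

>>> step_arm --targets '[[-0.3, [0, 0, 4], 0], [-0.3, [-1, -3, 6], 10], [-0.3, [-4, -9, 6], 20], [-0.3, [-7, -14, 6], 30], [-0.3, [-10, -19, 6], 40]]'

```text
clock: 16.25
ee_pos: [0.4828, -0.1667, 0.1858]
tcp_rot: [-0.0, 0.943, 0.333, -0.0]
wrist_force: [1.2, 0.1, 0.5]
width: 0.0556
```

>>> step_arm --targets '[[-0.3, [-2.5, -4, 0], 10], [-0.3, [-5, -8, 0], 20], [-0.3, [-6.9, -10, 0], 30], [-0.3, [-6.9, -10, 0], 40], [-0.3, [-6.9, -10, -2], 50]]'

```text
clock: 16.88
ee_pos: [0.4154, -0.2662, 0.1671]
tcp_rot: [0.002, 0.714, 0.7, 0.0]
wrist_force: [-0.2, 0.4, -0.4]
width: 0.0553
```

Run:
```python
from h import *
c=grab("wrist");save(c,"w15")
c=grab("scene");save(c,"s15",(120,100,440,310),2.4)
```

```text
(no output)
```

View pics/w15.png

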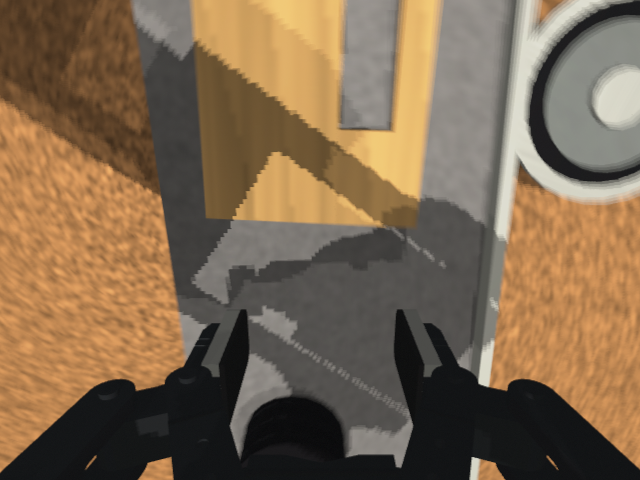

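View pics/s15.png

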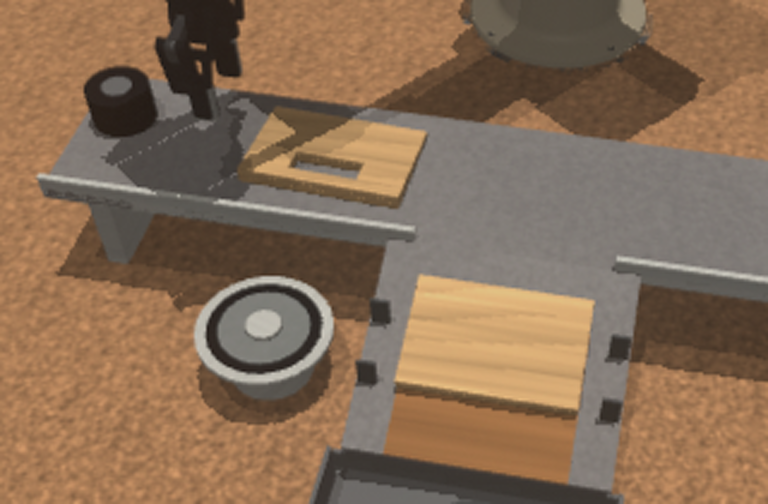

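>>> step_arm --targets '[[-0.3, [0, 0, -3.5], 0], [-0.3, [0, 0, -5], 0], [-0.3, [0, 0, -5.6], 0], [-0.3, [0, 1, -5.6], 0], [-0.3, [0, 3, -5.6], 0]]'

```text
clock: 17.6
ee_pos: [0.4155, -0.2349, 0.1114]
tcp_rot: [0.001, 0.716, 0.698, 0.0]
wrist_force: [0.2, -1.5, 1.5]
width: 0.0556
```

>>> step_arm --targets '[[-0.3, [0, 2, 0], 0], [-0.3, [0, 4, 0], 0], [-0.3, [0, 6, 0], 0], [-0.3, [0.1, 8, 0], 0], [-0.3, [0.1, 10, 0], 0]]'

```text
clock: 18.23
ee_pos: [0.4161, -0.1338, 0.1107]
tcp_rot: [0.0, 0.715, 0.699, 0.0]
wrist_force: [-0.1, -1.3, 1.1]
width: 0.0557
```

Run:
```python
from h import *
c=grab("wrist");save(c,"w16");np.savez("w16.npz",**{k:np.asarray(v) for k,v in c.items()})
c=grab("top");save(c,"t16",(230,200,430,350),4);np.savez("t16.npz",**{k:np.asarray(v) for k,v in c.items()})
```

```text
(no output)
```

View pics/w16.png

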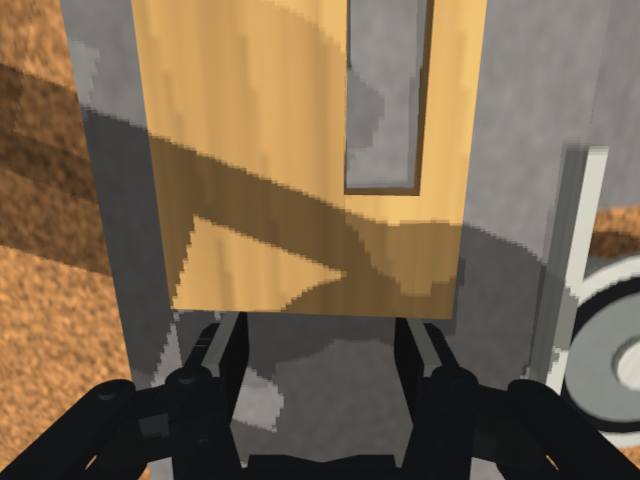

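View pics/t16.png

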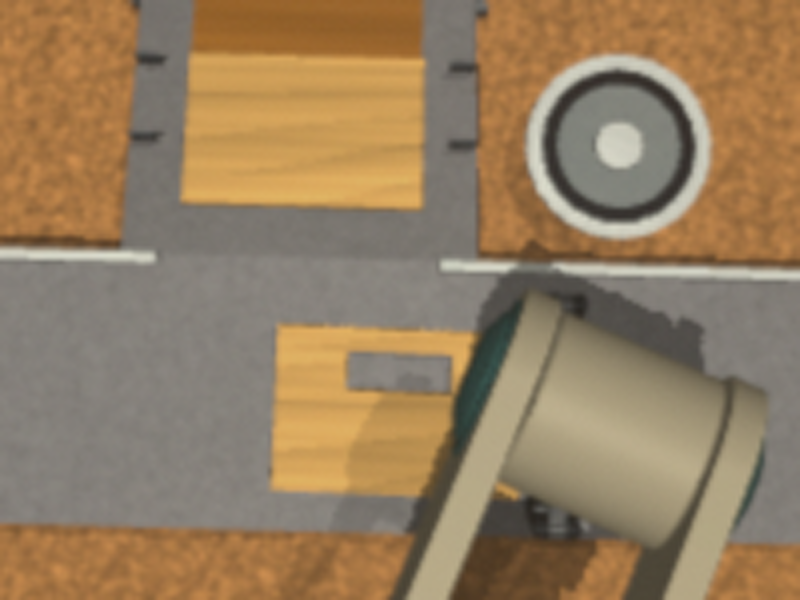

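Run:
```python
from h import *
c=dict(np.load("t16.npz"))
f=lambda X,Y:((X+.5)/4-.5+230,(Y+.5)/4-.5+200)
print("top left end",pl(c,[f(276.5,325),],.118),pl(c,[f(272,490)],.110),pl(c,[f(470,330.5)],.118))
w=dict(np.load("w16.npz"))
print("wrist right end",pl(w,[(450.5,319)],.118),pl(w,[(171,309.5)],.110))
from cell import read_state;s=read_state();print(s["ee_pos"],s["tcp_rot"])
```

```text
top left end [[-0.04185095  0.01298208]] [[-0.1410738   0.01284116]] [[-0.04200514 -0.1044291 ]]
wrist right end [[-0.0438823  -0.14117001]] [[-0.1431533  -0.14007832]]
[ 0.41602803 -0.13319755  0.11049053] [-7.50705426e-05  7.14633961e-01  6.99498537e-01  3.05519813e-04]
```

>>> step_arm --targets '[[-0.3, [0, 1.5, 0], 0.5], [-0.3, [0, 3, 0], 0.8], [-0.3, [0, 4.5, 0], 0.8], [-0.3, [0, 6, 0], 0.8], [-0.3, [0, 6.3, 0], 0.8]]'

```text
clock: 18.95
ee_pos: [0.4161, -0.0713, 0.1103]
tcp_rot: [-0.0, 0.71, 0.704, 0.0]
wrist_force: [-0.1, -1.4, 0.9]
width: 0.0556
```

>>> step_arm --targets '[[-0.3, [0, 0, 0], 0], [-0.3, [0, -2, 0], 0], [-0.3, [0, -4, 4], 0], [-0.3, [-3, -4, 8], -10], [-0.3, [-6, -2, 8], -20]]'

```text
clock: 19.58
ee_pos: [0.3565, -0.0935, 0.1934]
tcp_rot: [0.002, 0.824, 0.566, 0.002]
wrist_force: [0.4, 0.9, -0.2]
width: 0.0556
```

Run:
```python
from h import *
c=grab("top");save(c,"t17",(230,200,430,350),4);np.savez("t17.npz",**{k:np.asarray(v) for k,v in c.items()})
from cell import read_state;s=read_state();print(s["ee_pos"],s["tcp_rot"])
```

```text
[ 0.3536103  -0.0912428   0.19147785] [1.39746220e-04 8.26233857e-01 5.63327036e-01 4.94555683e-04]
```

View pics/t17.png

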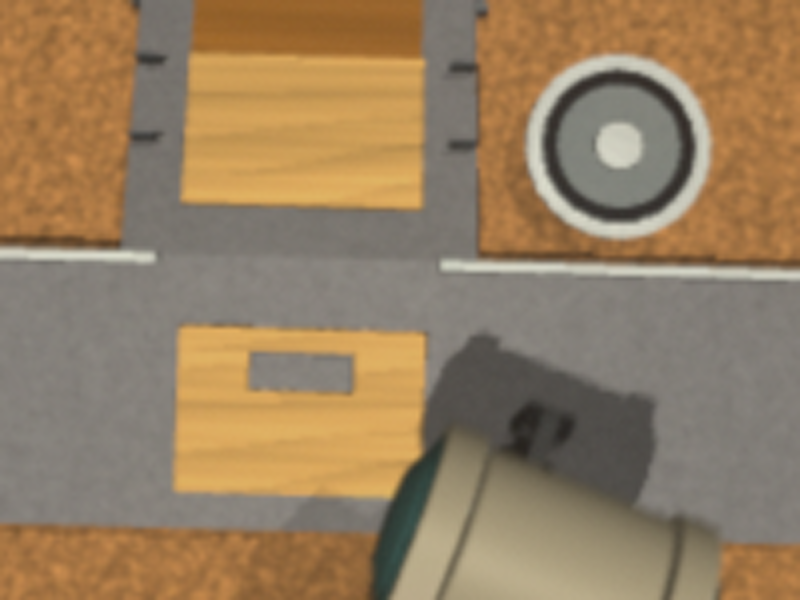

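Run:
```python
from h import *
c=dict(np.load("t17.npz"))
f=lambda X,Y:((X+.5)/4-.5+230,(Y+.5)/4-.5+200)
print("slot",pl(c,[f(178,325),f(427,332)],.118).round(4).tolist(),pl(c,[f(174,492)],.110).round(4).tolist())
print("slot window",pl(c,[f(249,352),f(354,353)],.116).round(4).tolist())
print("plain butt",onpanel(c,[f(190,52),f(425,58)],.014).tolist(),onpanel(c,[f(181,202),f(425,210)],.006).tolist())
im=c["image"].astype(int);d=im[...,0]-im[...,2]
for v,z in ((285,.117),(295,.1155)):
    r=d[v].astype(float)-60
    l=[i+r[i]/(r[i]-r[i+1]) for i in range(265,345) if r[i]*r[i+1]<0];l=[l[0],l[-1]];print(l,pl(c,[(l[0],v),(l[1],v)],z).round(4).tolist())
```

```text
slot [[-0.0435, 0.0726], [-0.0436, -0.0784]] [[-0.1438, 0.072]]
slot window [[-0.0586, 0.0292], [-0.0575, -0.0345]]
plain butt [[132.8, 75.0], [133.2, -75.2]] [[32.4, 75.2], [31.6, -76.3]]
[np.float64(273.76785714285717), np.float64(336.2549019607843)] [[-0.0534, 0.0732], [-0.0493, -0.0782]]
[np.float64(273.609375), np.float64(335.890625)] [[-0.0775, 0.0728], [-0.0735, -0.078]]
```

>>> step_arm --targets '[[-0.3, [-0.2, 2.5, 0], -10], [-0.3, [-0.4, 5, 0], -20], [-0.3, [-0.6, 7.5, 0], -30], [-0.3, [-0.9, 10, 0], -40], [-0.3, [-0.9, 10.6, 0], -50]]'

```text
clock: 20.25
ee_pos: [0.3469, 0.0145, 0.1902]
tcp_rot: [-0.0, 0.986, 0.167, -0.0]
wrist_force: [0.3, -0.1, 0.6]
width: 0.0557
```

>>> step_arm --targets '[[-0.3, [0, 0, 0], -10], [-0.3, [0, 0, 0], -19], [-0.3, [0, 0, -1], -19], [-0.3, [0, 0, -2], -19], [-0.3, [0, 0, -2], -19]]'

```text
clock: 20.88
ee_pos: [0.3465, 0.0136, 0.169]
tcp_rot: [-0.0, 1.0, 0.004, -0.001]
wrist_force: [-0.4, 0.1, 0.6]
width: 0.0554
```

Run:
```python
from h import *
c=grab("wrist");save(c,"w18");np.savez("w18.npz",**{k:np.asarray(v) for k,v in c.items()})
from cell import read_state;s=read_state();print(s["ee_pos"],s["tcp_rot"])
```

```text
[0.34679374 0.01361864 0.16974064] [-2.22464293e-05  9.99990670e-01  4.26915200e-03 -6.59305038e-04]
```

View pics/w18.png

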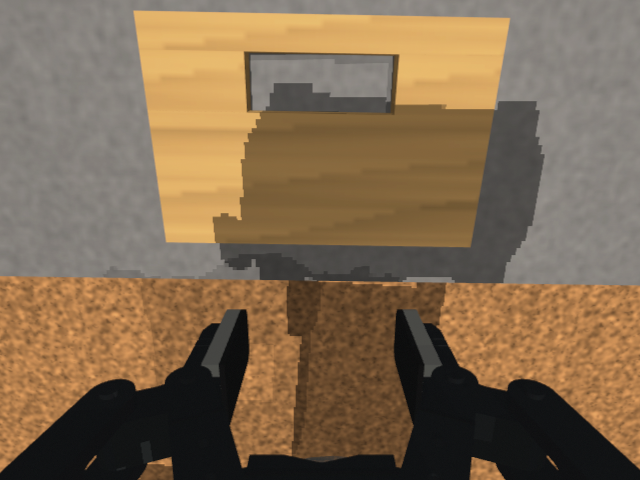

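>>> step_arm --targets '[[-0.3, [0, 0, -3], -0.9], [-0.3, [0, 0, -5], -0.9], [-0.3, [0, 0, -5.8], -0.9], [-0.3, [0, 0, -6], -0.9], [-0.3, [0, 0, -6], -0.9]]'

```text
clock: 21.55
ee_pos: [0.3475, 0.0136, 0.1111]
tcp_rot: [0.0, 1.0, -0.004, 0.001]
wrist_force: [0.5, -0.4, 0.2]
width: 0.0554
```

>>> step_arm --targets '[[-0.3, [1.5, 0, 0], 0], [-0.3, [3, 0.1, 0], 0], [-0.3, [4.5, 0.1, 0], 0], [-0.3, [6, 0.2, 0], 0], [-0.3, [7.5, 0.2, 0], 0]]'

```text
clock: 22.18
ee_pos: [0.4229, 0.0157, 0.1112]
tcp_rot: [0.0, 1.0, -0.004, 0.0]
wrist_force: [-1.8, -0.1, 0.8]
width: 0.0554
```

Run:
```python
from h import *
c=grab("wrist");save(c,"w19");np.savez("w19.npz",**{k:np.asarray(v) for k,v in c.items()})
from cell import read_state;s=read_state();print(s["ee_pos"],s["tcp_rot"],s["wrist_force"])
```

```text
[0.42418946 0.01561795 0.11135928] [ 8.11800225e-05  9.99991027e-01 -4.07505159e-03  1.15452826e-03] [0.23692959 0.03320678 0.95208512]
```

View pics/w19.png

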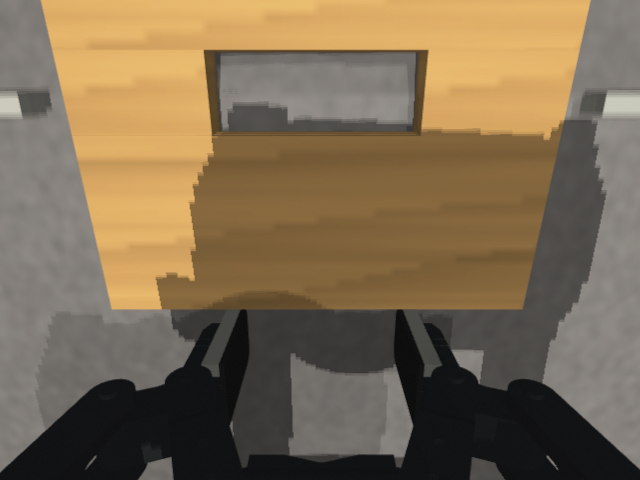

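Run:
```python
from h import *
c=dict(np.load("w19.npz"))
print("head",pl(c,[(111.5,309.5),(524,309.5)],.110).round(4).tolist(),"front at slot back edge",pl(c,[(75,134),(557,134)],.1145).round(4).tolist(),"lips inner",pl(c,[(50,100),(582,100)],.116).round(4).tolist(),"slot", pl(c,[(205,50),(428,50)],.1168).round(4).tolist())
```

```text
head [[-0.0727, 0.0745], [-0.0728, -0.0761]] front at slot back edge [[-0.0104, 0.0736], [-0.0104, -0.0745]] lips inner [[-0.0005, 0.0783], [-0.0005, -0.0794]] slot [[0.0129, 0.031], [0.0129, -0.0324]]
```

>>> step_arm --targets '[[-0.3, [1, 0, -0.1], 0], [-0.3, [2, 0, -0.1], 0], [-0.3, [3, 0.1, -0.1], 0], [-0.3, [4, 0.1, -0.1], 0], [-0.3, [4, 0.1, -0.1], 0]]'

```text
clock: 22.85
ee_pos: [0.4627, 0.0167, 0.1093]
tcp_rot: [0.0, 1.0, -0.004, 0.0]
wrist_force: [-0.7, 0.2, 0.1]
width: 0.0555
```

Run:
```python
from h import *
c=grab("wrist");save(c,"w20");np.savez("w20.npz",**{k:np.asarray(v) for k,v in c.items()})
c=grab("scene");save(c,"s20",(220,130,460,310),3.2)
from cell import read_state;s=read_state();print(s["ee_pos"],s["tcp_rot"],s["wrist_force"])
```

```text
[0.46206918 0.01664878 0.10915578] [ 4.57181794e-05  9.99991426e-01 -4.13883929e-03 -1.28313127e-04] [ 0.20937197 -0.10806161  0.24092135]
```

View pics/w20.png

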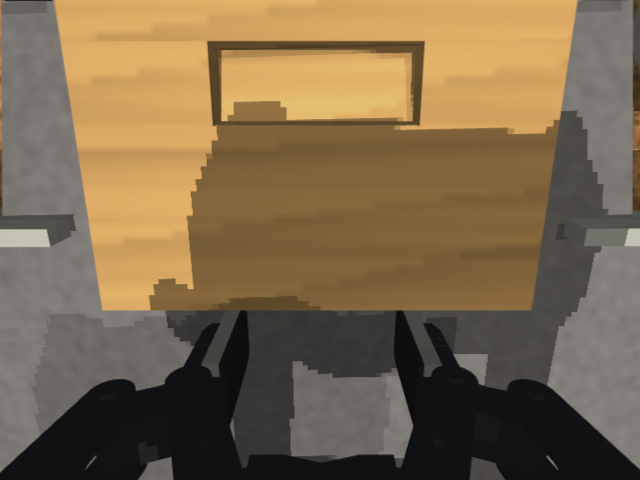

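View pics/s20.png

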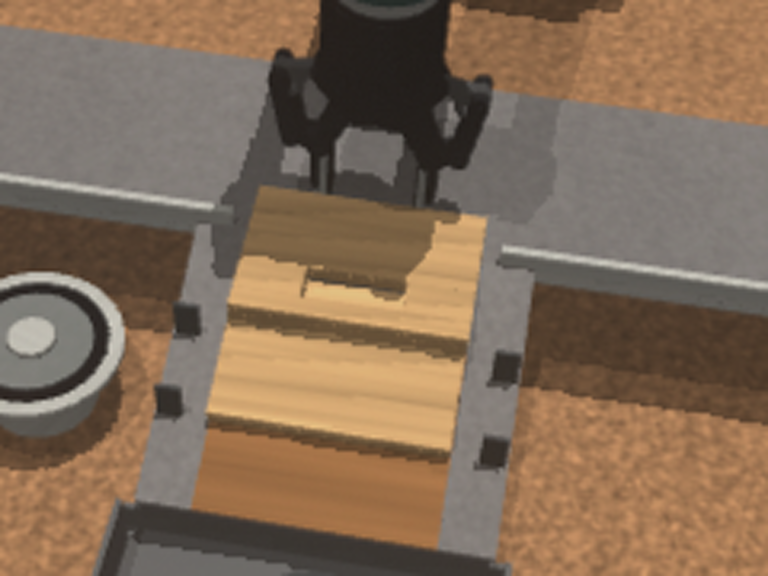

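Run:
```python
from h import *
c=dict(np.load("w20.npz"))
for z in (.114,.116,.118): print(z,"head top corner",pl(c,[(102,310),(533,310)],z).round(4).tolist())
```

```text
0.114 head top corner [[-0.03, 0.0757], [-0.0301, -0.0747]]
0.116 head top corner [[-0.029, 0.0745], [-0.0291, -0.0736]]
0.118 head top corner [[-0.0279, 0.0734], [-0.028, -0.0724]]
```

>>> step_arm --targets '[[-0.3, [0.3, 0, 0], 0], [-0.3, [0.6, 0, 0], 0], [-0.3, [0.8, 0, 0], 0], [-0.3, [0.8, 0, 0], 0], [-0.3, [0.8, 0, 0], 0]]'

```text
clock: 23.58
ee_pos: [0.4701, 0.0167, 0.1094]
tcp_rot: [0.0, 1.0, -0.004, 0.0]
wrist_force: [-0.2, -0.8, -0.8]
width: 0.0555
```

>>> step_arm --targets '[[-0.3, [-1, 0, 0], 0], [-0.3, [-2, 0, 3], 0], [-0.3, [-1, 0, 8], 0], [-0.3, [1, 0, 10], 0], [-0.3, [1, 0, 10], 0]]'

```text
clock: 24.2
ee_pos: [0.4807, 0.0166, 0.2108]
tcp_rot: [0.0, 1.0, -0.004, 0.002]
wrist_force: [-0.4, -0.7, -0.4]
width: 0.0553
```

Run:
```python
from h import *
c=grab("wrist");save(c,"w21");np.savez("w21.npz",**{k:np.asarray(v) for k,v in c.items()})
from cell import read_state;s=read_state();print(s["ee_pos"],s["tcp_rot"],s["wrist_force"])
```

```text
[0.47964928 0.01664718 0.20903756] [ 4.93443784e-05  9.99991392e-01 -4.14696537e-03 -1.30476862e-04] [-0.48063334 -0.01347354 -0.42713759]
```

View pics/w21.png

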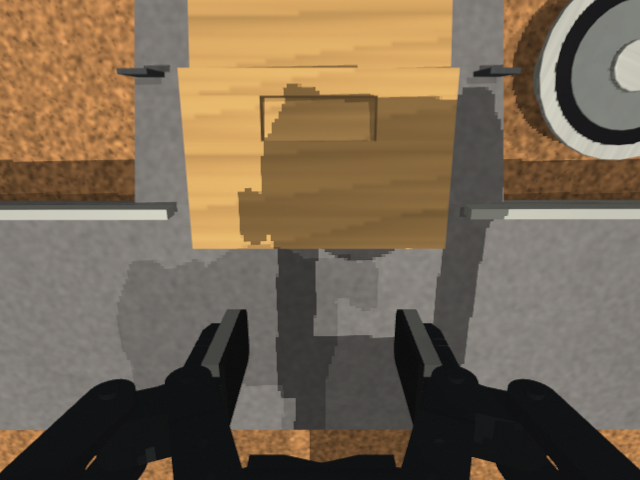

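```bash
cat >> h.py <<'E'
def rep2(c,butt,head):
    b=onpanel(c,butt,.0249);print("slot butt underside s,y:",(b+[1.9,0]).tolist(),"target 74.2")
    print("head top corner x,y",(pl(c,head,.1145)*1000).round(1).tolist(),"target about -23")
E
python3 - <<'E'
from h import *
c=dict(np.load("w21.npz"))
rep2(c,[(178,67.5),(460,67.5)],[(192.5,248.5),(446,248.5)])
print("upper blade front base/inner",onpanel(c,[(162,66.5),(474,66.5)],0).tolist(),"lip rear top",pl(c,[(168,219.5),(470,218.5)],.116).round(4).tolist())
save(c,"w21z",(110,40,510,120),2)
t=grab("top");save(t,"t21",(230,190,430,340),4);np.savez("t21.npz",**{k:np.asarray(v) for k,v in t.items()})
E
```

```text
slot butt underside s,y: [[73.0, 75.8], [72.9, -75.2]] target 74.2
head top corner x,y [[-24.1, 75.1], [-24.2, -74.5]] target about -23
upper blade front base/inner [[82.1, 93.9], [82.1, -91.9]] lip rear top [[-0.006, 0.087], [-0.0055, -0.086]]
```

View pics/w21z.png

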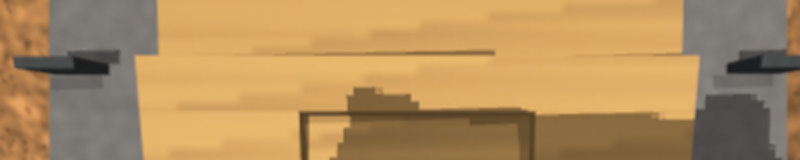

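View pics/t21.png

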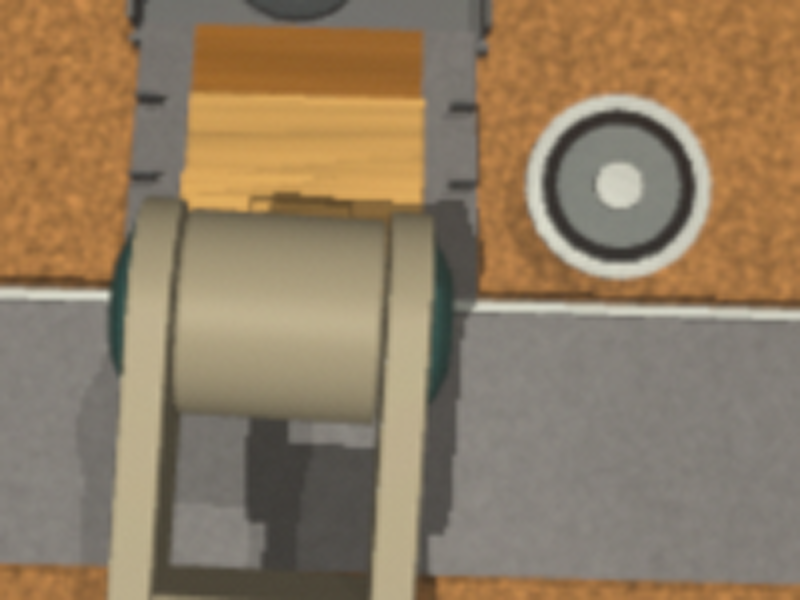

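>>> step_arm --targets '[[-0.3, [4, 0, 0], 0], [-0.3, [7, 0, 0], 0], [-0.3, [7, 0, 0], 0], [-0.3, [7, 0, 0], 0], [-0.3, [7, 0, 0], 0]]'

```text
clock: 24.92
ee_pos: [0.5492, 0.0167, 0.2092]
tcp_rot: [0.0, 1.0, -0.004, -0.0]
wrist_force: [-0.5, -0.2, -0.1]
width: 0.0555
```

Run:
```python
from h import *
c=grab("wrist");save(c,"w22");np.savez("w22.npz",**{k:np.asarray(v) for k,v in c.items()})
c=grab("scene");save(c,"s22",(220,130,460,310),3.2);np.savez("s22.npz",**{k:np.asarray(v) for k,v in c.items()})
```

```text
(no output)
```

View pics/w22.png

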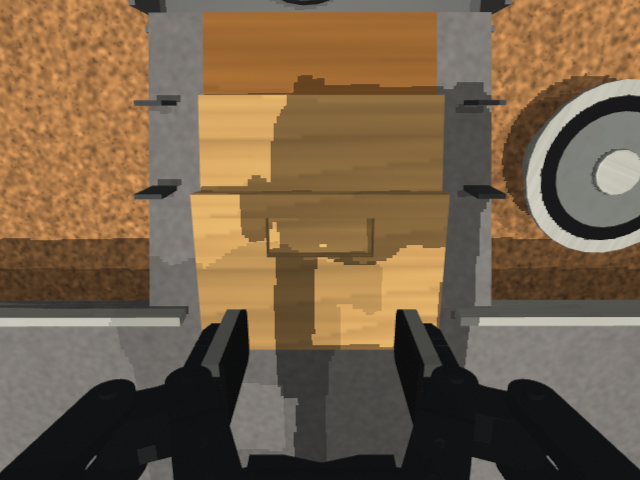

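View pics/s22.png

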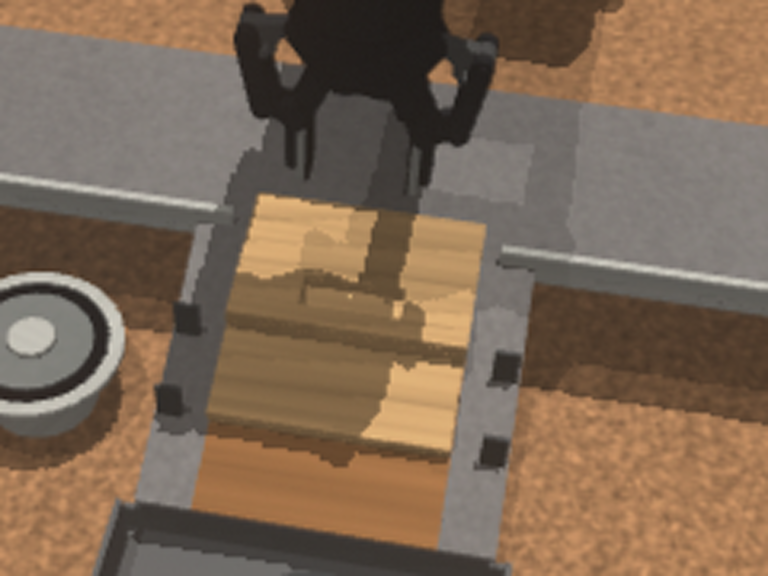

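Run:
```python
from h import *
c=dict(np.load("w22.npz"))
print("plain butt",onpanel(c,[(198,95),(445,95)],.014).tolist(),"foot",onpanel(c,[(203,12.3),(438,12.3)],0).tolist())
rep2(c,[(190.5,194.5),(449,194.5)],[(202,348.5),(437,348.5)])
print("slot underside edge",onpanel(c,[(193,190.5),(446,190.5)],.011).tolist())
save(c,"w22z",(120,75,320,215),4)
```

```text
plain butt [[132.3, 74.6], [132.3, -75.6]] foot [[190.1, 75.4], [190.0, -75.2]]
slot butt underside s,y: [[72.60000000000001, 75.9], [72.5, -74.7]] target 74.2
head top corner x,y [[-22.9, 75.8], [-23.0, -74.0]] target about -23
slot underside edge [[74.7, 78.7], [74.6, -77.2]]
```

View pics/w22z.png

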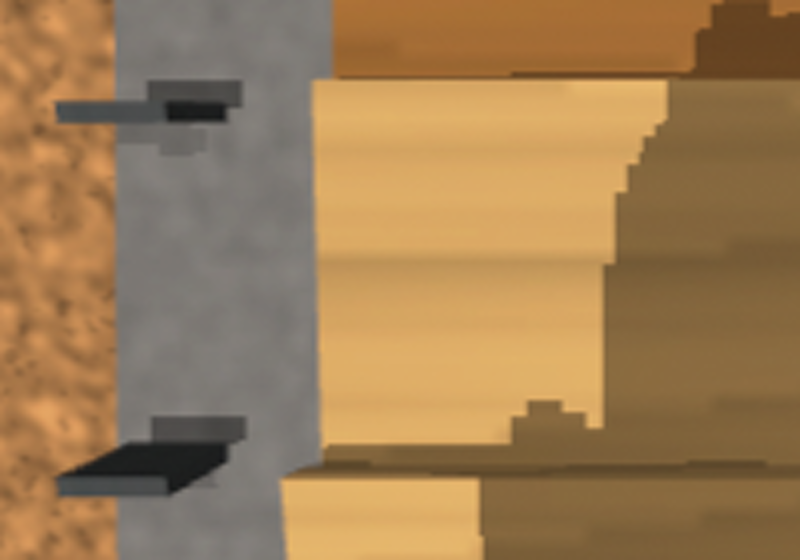

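>>> step_arm --targets '[[-0.3, [-5, 0, 0], 0], [-0.3, [-10, 0, 0], 0], [-0.3, [-10, 0, -4], 0], [-0.3, [-10, 0, -8], 0], [-0.3, [-10, 0, -9.8], 0]]'

```text
clock: 25.65
ee_pos: [0.4486, 0.0167, 0.1093]
tcp_rot: [0.0, 1.0, -0.004, -0.001]
wrist_force: [0.3, -0.0, 0.9]
width: 0.0557
```

>>> step_arm --targets '[[-0.3, [0, 0, -0.2], 0], [-0.3, [1, 0, -0.2], 0], [-0.3, [1.8, 0, -0.2], 0], [-0.3, [2.1, 0, -0.2], 0], [-0.3, [2.15, 0, -0.2], 0]]'

```text
clock: 26.28
ee_pos: [0.4719, 0.0167, 0.1094]
tcp_rot: [0.0, 1.0, -0.004, 0.0]
wrist_force: [-0.4, 0.3, -0.1]
width: 0.0557
```

>>> step_arm --targets '[[-0.3, [0, 0, 0], 0], [-0.3, [0, 0, 0], 0], [-0.3, [-1, 0, 0], 0], [-0.3, [-2, 0, 3], 0], [-0.3, [-2, 0, 8], 0]]'

```text
clock: 26.9
ee_pos: [0.4495, 0.0167, 0.1886]
tcp_rot: [-0.0, 1.0, -0.004, -0.002]
wrist_force: [0.9, -0.3, -0.0]
width: 0.0552
```

>>> step_arm --targets '[[-0.3, [3, 0, 2], 0], [-0.3, [7, 0, 2], 0], [-0.3, [10, 0, 2], 0], [-0.3, [10, 0, 2], 0], [-0.3, [10, 0, 2], 0]]'

```text
clock: 27.52
ee_pos: [0.5508, 0.0167, 0.2092]
tcp_rot: [0.0, 1.0, -0.004, -0.0]
wrist_force: [-0.7, 0.6, 0.4]
width: 0.0554
```

Run:
```python
from h import *
c=grab("wrist");save(c,"w23");np.savez("w23.npz",**{k:np.asarray(v) for k,v in c.items()})
save(c,"w23z",(120,75,320,215),4)
from cell import read_state;s=read_state();print(s["ee_pos"])
```

```text
[0.55080757 0.01669335 0.20951883]
```

View pics/w23.png

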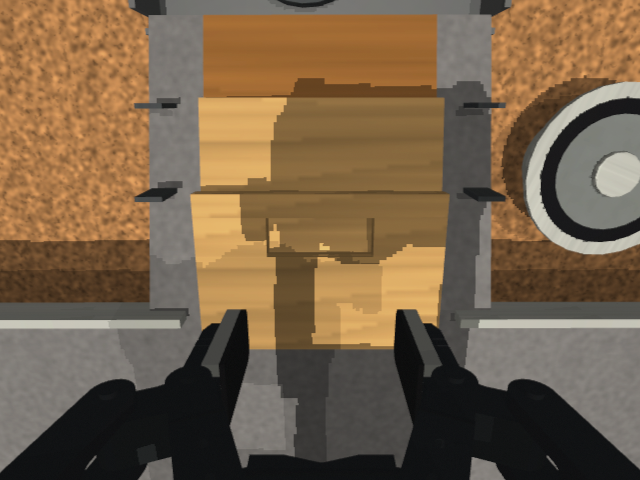

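View pics/w23z.png

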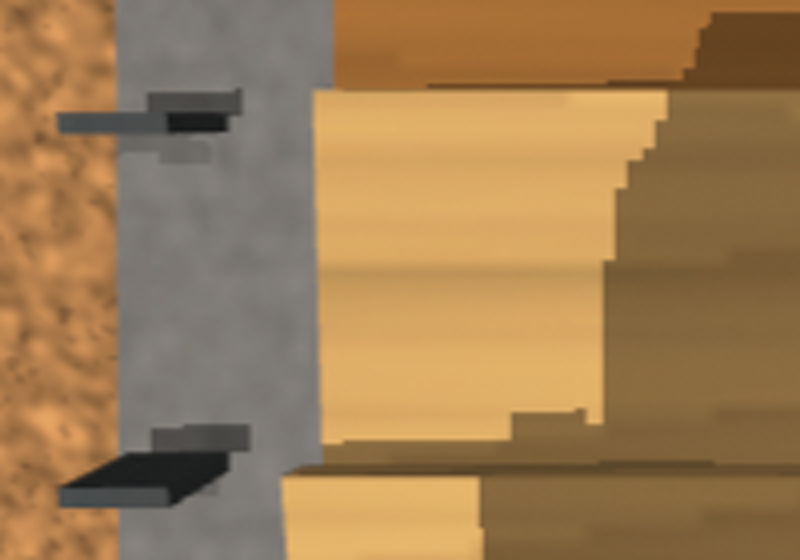

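Run:
```python
from h import *
c=dict(np.load("w23.npz"))
print("plain butt",onpanel(c,[(198,97.5),(445,97.5)],.014).tolist(),"foot",onpanel(c,[(203,14.8),(438,14.8)],0).tolist())
rep2(c,[(190.5,194),(449,194)],[(202,349),(437,349)])
```

```text
plain butt [[132.4, 74.7], [132.4, -75.7]] foot [[190.2, 75.5], [190.1, -75.4]]
slot butt underside s,y: [[74.4, 76.1], [74.30000000000001, -74.9]] target 74.2
head top corner x,y [[-21.7, 75.8], [-21.8, -74.1]] target about -23
```

>>> step_arm --targets '[[-0.3, [0, 0, 3], 0], [-0.3, [-4, 0, 6], 0], [-0.3, [-8, -4, 6], 0], [-0.3, [-12, -10, 6], 0], [-0.3, [-12, -16, 6], 0]]'

```text
clock: 28.2
ee_pos: [0.4299, -0.1381, 0.2704]
tcp_rot: [0.0, 1.0, -0.003, 0.001]
wrist_force: [1.1, 0.5, 0.5]
width: 0.0554
```

>>> step_arm --targets '[[-0.3, [0, -5, 0], 0], [-0.3, [0, -10, 0], 0], [-0.3, [0, -15, 0], 0], [-0.3, [0, -15, 0], 0], [-0.3, [0, -15, 0], 0]]'

```text
clock: 28.82
ee_pos: [0.4317, -0.287, 0.2696]
tcp_rot: [-0.0, 1.0, -0.004, 0.0]
wrist_force: [0.5, -0.3, -1.4]
width: 0.0558
```

Run:
```python
from h import *
c=grab("top");save(c,"t24",(230,130,430,280),4);np.savez("t24.npz",**{k:np.asarray(v) for k,v in c.items()})
c=grab("scene");save(c,"s24")
from cell import read_state;s=read_state();print(s["ee_pos"],s["clock"])
```

```text
[ 0.43206318 -0.28650754  0.26982572] 28.925
```

View pics/t24.png

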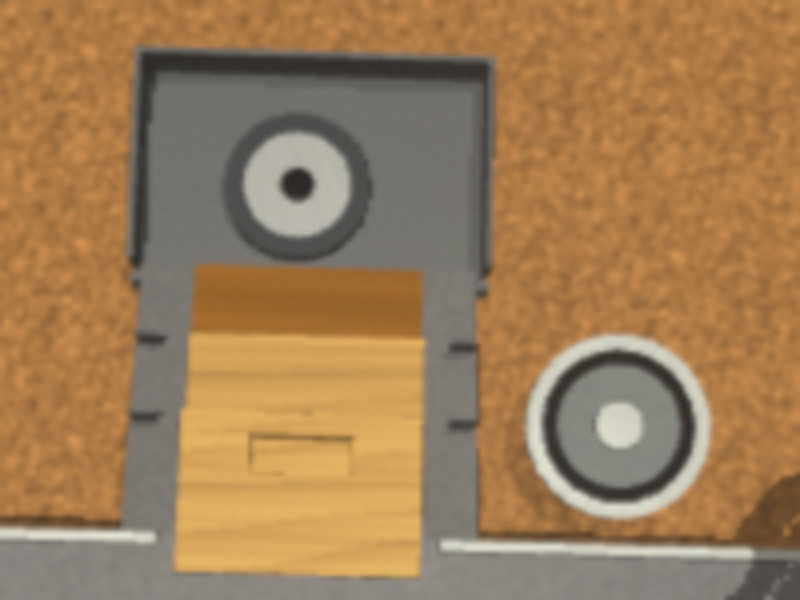

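View pics/s24.png

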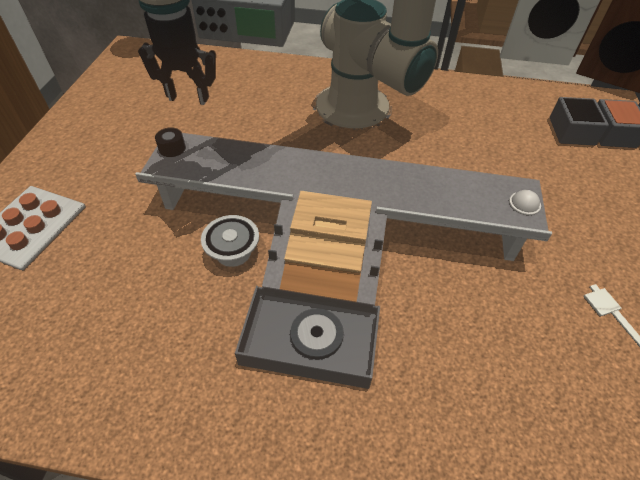

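Run:
```python
from h import *
c=dict(np.load("t24.npz"));P=cloud(c)
f=lambda X,Y:(round((X+.5)/4-.5+230),round((Y+.5)/4-.5+200-70))
for X,Y in ((297,128),(297,245),(240,185),(355,185)):
    u,v=f(X,Y);print(np.round(np.median(P[v-1:v+2,u-1:u+2].reshape(-1,3),0),4))
g=lambda X,Y:((X+.5)/4-.5+230,(Y+.5)/4-.5+130)
print("plain",onpanel(c,[g(190,332),g(425,338.5)],.014).tolist());rep2(c,[g(181,407),g(423,414)],[g(175,571),g(421,577)])
from cell import close_job
print(close_job())
```

```text
[0.7866 0.0265 0.0199]
[0.7067 0.0247 0.02  ]
[0.7478 0.0636 0.0175]
[ 0.7494 -0.0122  0.0181]
plain [[132.8, 75.0], [132.9, -75.2]]
slot butt underside s,y: [[76.80000000000001, 76.5], [76.60000000000001, -73.8]] target 74.2
head top corner x,y [[-22.9, 75.5], [-22.5, -74.4]] target about -23
the job is handed in; nothing more can be done
None
```

The job is done and handed in at about 29 s of the 72 s allowed. The iron plate went into the bin first, then the plain slat went down, and then the slotted slat on top of it. I pushed the plain slat in from behind and dragged its last 22 mm with light fingertip pressure from above. The arm was clear of everything when I handed in.

| Check | Measured | Target |
|---|---|---|
| Plate in bin | flat, top surface about 18–20 mm above the bench all round | flat on the floor, about 19 mm |
| Plain slat lower edge (wrist / top camera) | 132.4 / 132.8 mm down the slope | 132 mm |
| Plain slat centring | within about 0.5 mm, square | centred, square |
| Slotted slat lower edge (wrist camera, blade comparison) | about 74.3 mm | 74.2 mm |
| Slotted slat lower edge (top camera) | about 76.7 mm | 74.2 mm |
| Slotted slat centring | within about 1.5 mm, square | centred, square |

- **Disagreement:** the top camera put the slotted slat's lower edge about 2.5 mm too low. That edge is faint against the plain slat in the top view. The upper-edge readings, against a target of about −23 mm, were −22.7 mm from the top camera and −21.7 mm from the wrist camera. I trusted the wrist view and handed in on it, since the top-camera reading came in the same script as the hand-in.
- **Correction made:** the slotted slat first stopped about 1.4 mm short, so I nudged it once more before the final check.
- **Other items:** the dome, grommets and driver look unmoved in the last scene picture.

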